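Load a handed pair of shelf sides into the sprung clips of a staining stand

TASK

Load the two shelf sides from the drying rack into the staining stand, ready for brushing: stand each one in a rail and push it along until its thin tongue is pressed fully home between the sprung steel leaves at the end of that rail, the side upright and flat down in the rail. The sides are a mirror-image pair and both must end with their cleat facing in towards the other side and their plain face outward, so read which is which and turn end for end the one that stands the wrong way round. Let go of both, leave the plain board in the rack, and do not shift or tip the bottle, the jar or the brush.

Things in the scene. Friction and masses are not known exactly. Their poses are not given: they have to be found in the camera images.
- left_side: Left-hand side of a small wall shelf: loose brown wooden board 120 mm long (x), 10 thick (y), about 0.11 kg, with a tongue at its +x end and a cleat on its -y face. Origin: centre of its underside without tongue; z up. Starts upright in a rack groove, tongue to the rack's -x end; goes in the stand's left (+y) rail, tongue first.
- left_side_tip (a point): End of the left side's tongue, half way up (x 80, z 50 mm in the side's frame). The tongue is paler, 6 mm thick, sticks out 20 mm (x 60 to 80) over the full 100 mm height and has a rounded nose.
- left_side_grip (a point): Top edge of the left side where it can be gripped across its 10 mm thickness from above (x 25, z 100 mm in its frame). The side is 100 mm high from x = 0 to the tongue's end. Nothing sticks out above z = 54 mm. It balances near x = 7 mm.
- left_side_back (a point): Middle of the left side's back end (x -60, z 40 mm in its frame), a plain upright edge 10 mm wide and 65 mm high, good to push on; from there the top slopes up to 100 mm at x = 0.
- left_side_cleat (a point): Middle of the left side's cleat, a pale strip 80 mm long, 14 x 14 mm, on its inner (-y) face from x -40 to 40 and z 40 to 54 mm (this point: x 0, y -12, z 47). The outer (+y) face is plain.
- right_side: Right-hand side of a small wall shelf: loose brown wooden board 120 mm long (x), 10 thick (y), about 0.11 kg, with a tongue at its +x end and a cleat on its +y face. Origin: centre of its underside without tongue; z up. Starts upright in a rack groove, tongue to the rack's +x end; goes in the stand's right (-y) rail, tongue first.
- right_side_tip (a point): End of the right side's tongue, half way up (x 80, z 50 mm in the side's frame). The tongue is paler, 6 mm thick, sticks out 20 mm (x 60 to 80) over the full 100 mm height and has a rounded nose.
- right_side_grip (a point): Top edge of the right side where it can be gripped across its 10 mm thickness from above (x 25, z 100 mm in its frame). The side is 100 mm high from x = 0 to the tongue's end. Nothing sticks out above z = 54 mm. It balances near x = 7 mm.
- right_side_back (a point): Middle of the right side's back end (x -60, z 40 mm in its frame), a plain upright edge 10 mm wide and 65 mm high, good to push on; from there the top slopes up to 100 mm at x = 0.
- right_side_cleat (a point): Middle of the right side's cleat, a pale strip 80 mm long, 14 x 14 mm, on its inner (+y) face from x -40 to 40 and z 40 to 54 mm (this point: x 0, y +12, z 47). The outer (-y) face is plain.
- rail_left (a point): Floor of the left rail, mid length (x -25, y +48, z 15 mm in the stand's frame; axes as the stand). Groove 14 mm wide from stand x -100 to 50, open at both ends, between wooden battens whose tops reach 24 mm over this floor and are bevelled to a mouth about 22 mm wide. A side that is home has its origin at stand x 11, its back end at x -49.
- clip_left (a point): Face of the left rail's fixed steel stop, 50 mm over the groove floor (stand x 91, y +48, z 65 mm; axes as the stand): the tongue's end comes to rest here. In front stand two spring leaves, z 35 to 85: mouth about 20 mm wide at x 67, lips almost shut at x 82. A tongue pushed in parts them at about 5 to 10 N and they then grip it.
- rail_right (a point): Floor of the right rail, mid length (x -25, y -48, z 15 mm in the stand's frame; axes as the stand). Groove 14 mm wide from stand x -100 to 50, open at both ends, between wooden battens whose tops reach 24 mm over this floor and are bevelled to a mouth about 22 mm wide. A side that is home has its origin at stand x 11, its back end at x -49.
- clip_right (a point): Face of the right rail's fixed steel stop, 50 mm over the groove floor (stand x 91, y -48, z 65 mm; axes as the stand): the tongue's end comes to rest here. In front stand two spring leaves, z 35 to 85: mouth about 20 mm wide at x 67, lips almost shut at x 82. A tongue pushed in parts them at about 5 to 10 N and they then grip it.
- stand: Fixed staining stand: plywood base 255 mm (x -110 to 145) by 170 mm (y), 15 mm thick, with two rails along x at y +48 (left) and -48 mm (right), each ending at +x in a sprung clip of two steel leaves before a post. Origin on the bench; x runs along the rails to the clips, roughly away from the robot; y to the left.
- rack: Fixed drying rack, base 150 mm (x) by 164 mm (y), 12 mm thick; origin on the bench under its centre. Three grooves along x at y -55, 0, 55 mm, 14 mm wide, 20 deep, floor at z 12, battens up to z 32. They hold the two sides and the plain board in any order. Rack and stand may swap places (left or right of the robot).
- plain_board: Plain wooden board 130 x 10 x 90 mm without tongue or cleat, standing in the rack; stays there. Origin: centre of its underside, z up.
- thinner: Tall brown bottle, 56 mm diameter, 160 mm high, standing between rack and stand; leave it. Origin: centre of its underside.
- stain_jar: Stain jar with lid, 60 mm diameter, 70 mm high, standing just in front (-x) of the stand; leave it. Origin: centre of its underside.
- brush: Flat brush about 170 mm long lying across the front (-x side) of the rack, about 20 mm high; leave it. Origin: its middle, on the bench; x along it to the bristles.
Mind the look-alikes: they are no part of the job. What is shaped like the left_side but black or pink is not meant. What is shaped like the right_side but black or red is not meant.

How it is judged:
By the outcome, as a careful person would: the job done as asked, in the order asked, and still so for the second after the job is handed in, with the robot touching nothing.
It also fails if it takes over 72 s, if anything falls off the work surface, if the arm or the gripper's body presses on something with over 40 N, if the wrist force passes 120 N, or if a joint passes its speed limit or range.

ROBOT

A 6-joint arm with a two-finger parallel gripper is mounted at the origin on the work surface. World frame = base frame: x ahead of the robot, y to its left, z up, the work surface at z = 0. Lengths are in m, angles in rad, forces in N, time in s.
With the tool pointing down it reaches from about 0.3 to 0.875 m from the base axis. Payload 6.4 kg.
Tool frame: the origin (TCP) lies midway between the tips of the shut fingers; the grasp point (between the pads) lies 19 mm behind it; z points along the fingers, y is the direction in which the jaws open and shut (so a half turn about z gives the same grasp; the last joint's range is limited). The gripper opens to 85 mm and grips with 20 to 120 N. Pads are 22 mm wide; open, the fingers measure 114 mm over their backs; the gripper's body (76 mm by 85 mm) begins 54 mm behind the grasp point. The pads swing forward as they close: fully open they stand 13 mm farther back than shut.
Start: joints at [-1.373, 0.181, 1.607, -0, 1.354, -0.206], TCP at [0.226, -0.529, 0.231] pointing down, gripper open.
Joint ranges: [-2.99, 2.99], [-0.89, 2.07], [0.3, 2.58], [-1.14, 4.28], [0, 2.63], [-3.12, 3.12]. Speed limits (rad/s): [2.57, 2.57, 3.01, 3.14, 3.14, 3.14].

INTERFACE

Orientations are given as a unit quaternion [w, x, y, z].
In Python, from bench import ctrl gives the robot as it stands.
- The arm moves only by the tool apply_moves, never from a script. Its argument "plan" is a list of rows, each an object with "translation": the shift along the tool's x, y, z in m, a list of three; "angular": the turn, a rotation vector about the tool's x, y, z in rad, a list of three; "hand": the finger opening in m, from 0 to 0.0854. In form: [{"translation": [x, y, z], "angular": [rx, ry, rz], "hand": hand}, ...]. A call has 1 to 10 rows; each row shifts and turns the commanded pose from where the row before left it, along the tool's axes as they then stand; what a row does not reach is not made up. A row lasts 1/8 s, in which the tool goes at most 62.5 mm and 10.7 degrees, less where a joint would pass 70% of its speed; a pose out of reach is approached as far as the arm can. A call with a gripper value outside its range is refused whole. The fingers move at their own pace and stop on an object; the grip force is fixed at half the most. Time passes only in rows, so rows that do not move let the fingers close. It gives the time, the measured TCP pose, the force and the opening at its end, in the units of the state.
- ctrl.get_obs(): the state, without advancing time (a new reading comes with each control period).
- ctrl.camera(name): name is "scene" or "top" or "wrist"; returns a dict with "img" (384x512x3 uint8, red, green, blue), "K" (3x3 intrinsics, pixels), "eye" and "orientation" of the camera in the world. Camera axes: x right, y up, looking along -z (the intrinsics and any distortion apply to the point x, -y, -z); pixel columns grow to the right and rows downward; lengths in m; the calibration is good to about 2 mm. A picture is of the moment at which its call begins. There is no depth.
- ctrl.hand_in(): hands the job in, once; it reports no verdict.
The state is a dict: "time_s": time; "q": joint angles; "dq": joint speeds; "joint_efforts": joint torques, N m; "eef_pos": TCP position; "eef_rot": TCP orientation; "wrist_force": force on the tool from outside, world axes, zero at the start; "torque": the same for the moment, N m; "opening": opening from 0.0 (shut) to 1.0 (fully open).
Only numpy, scipy, OpenCV 4.12 (cv2) and the standard library are available. Lean on these libraries where they do the work, as an engineer would, in place of code of your own. Each camera call takes 0.05 s, during which the arm holds its last target.

## Working session

There is one attempt and no reset: what is moved stays moved. The work goes in short steps, Python scripts to look and compute and a tool call to move; the robot and the scene stay as the last step left them, time stands still between calls to the robot, and variables do not carry over. Pictures are saved under pics/ and viewed, and the job is handed in when it is done.

Besides the shell and the picture viewer there is one more tool, called after "Call:" as name(argument=value, ...), one argument or row to a line, values as JSON. apply_moves: Moves the arm, as the interface text tells. Its arguments: {"type":"object","properties":{"plan":{"type":"array","items":{"type":"object","properties":{"translation":{"type":"array","items":{"type":"number"}},"angular":{"type":"array","items":{"type":"number"}},"hand":{"type":"number"}}}}},"required":["plan"]}

```bash
ls; mkdir -p pics; python3 - <<'E'
from bench import ctrl
import cv2, numpy as np
print(ctrl.get_obs())
for n in ["scene","top","wrist"]:
    c=ctrl.camera(n); cv2.imwrite(f"pics/{n}0.png",c["img"][:,:,::-1]); print(n,c["K"],c["eye"],c["orientation"],[k for k in c])
E
```

```text
pics
{'time_s': 0.0, 'q': array([-1.37329772e+00,  1.81554098e-01,  1.60800684e+00, -2.38238263e-05,
        1.35380509e+00, -2.06326096e-01]), 'dq': array([ 0.00111723,  0.00093752,  0.00045793, -0.00131916,  0.00053924,
       -0.00013852]), 'joint_efforts': array([ 1.45247359e-03, -4.44860029e+01, -3.51342881e+01, -2.33672263e-04,
        9.02995351e-03, -5.11188915e-06]), 'eef_pos': array([ 0.22582334, -0.52819461,  0.23037738]), 'eef_rot': array([-8.86727117e-04,  9.79683959e-01,  2.00545640e-01, -7.71659525e-06]), 'wrist_force': array([ 0.16460029, -0.81266736, -0.55101356]), 'torque': array([-0.02495116,  0.00175518, -0.04691859]), 'opening': 0.9960193159750891}
scene [[355.71865682   0.         257.94381326]
 [  0.         355.71865682 190.30522781]
 [  0.           0.           1.        ]] [0.88425329 0.4757363  0.63446606] [0.33103833 0.13732587 0.35835944 0.86205205] ['img', 'K', 'eye', 'orientation']
top [[364.35783645   0.         256.3728548 ]
 [  0.         364.35783645 190.11709357]
 [  0.           0.           1.        ]] [0.38926936 0.0427411  0.94652741] [-0.70143308 -0.06277009  0.04542786  0.70851102] ['img', 'K', 'eye', 'orientation']
wrist [[287.47876636   0.         253.36297706]
 [  0.         287.47876636 193.17936884]
 [  0.           0.           1.        ]] [ 0.30445179 -0.49443035  0.37322212] [ 0.82303846 -0.13853074  0.0924556  -0.54301831] ['img', 'K', 'eye', 'orientation']
```

View pics/scene0.png

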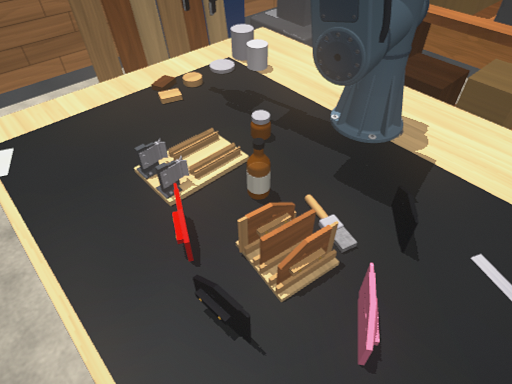

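View pics/top0.png

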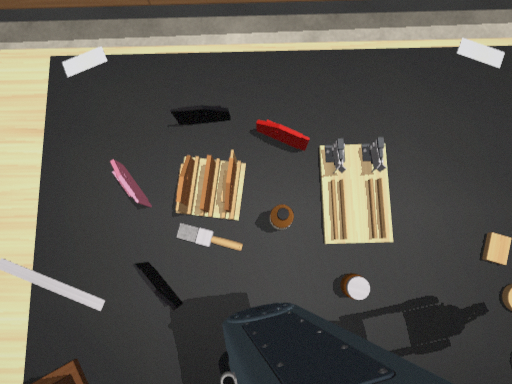

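View pics/wrist0.png

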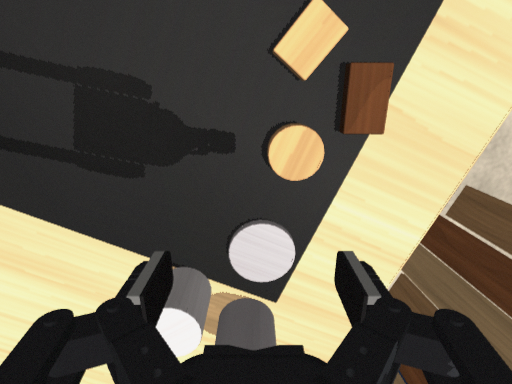

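The scene view shows the rack at about (290,245) with three brown boards, and the stand at about (190,165). The look-alikes are red (182,225), black (220,305), black (403,220) and pink (368,315). In the top view the rack is at (210,187) and the stand at (357,193). I'll enlarge both next.

```bash
python3 - <<'E'
import cv2
t=cv2.imread("pics/top0.png");s=cv2.imread("pics/scene0.png")
def crop(i,x,y,w,h,k,n): cv2.imwrite("pics/"+n,cv2.resize(i[y:y+h,x:x+w],None,fx=k,fy=k,interpolation=cv2.INTER_CUBIC))
crop(t,170,145,80,80,7,"t_rack.png");crop(t,312,130,90,120,5,"t_stand.png")
crop(s,225,185,130,120,5,"s_rack.png");crop(s,125,120,135,90,5,"s_stand.png")
E
```

```text
(no output)
```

View pics/t_rack.png

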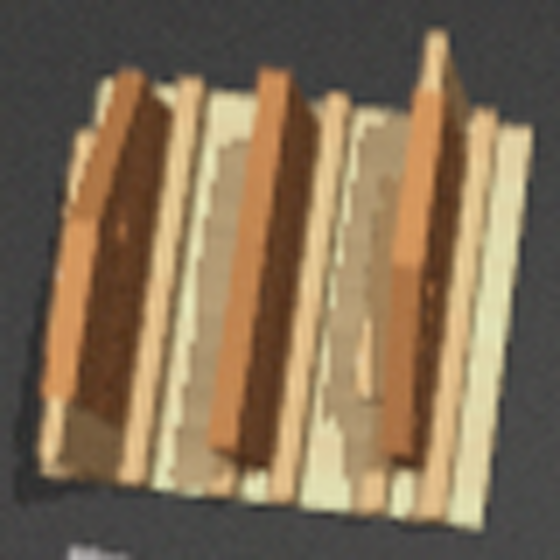

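View pics/t_stand.png

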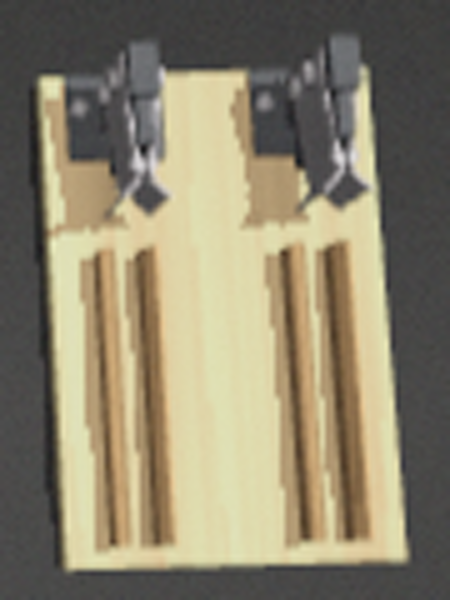

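View pics/s_rack.png

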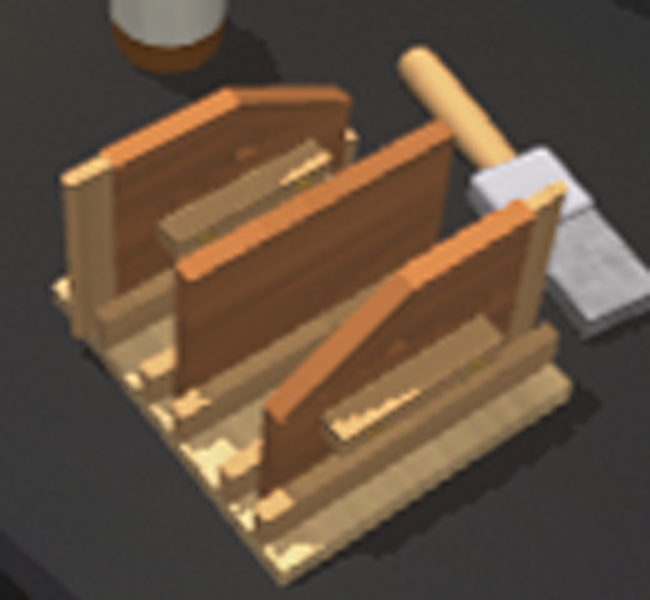

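View pics/s_stand.png

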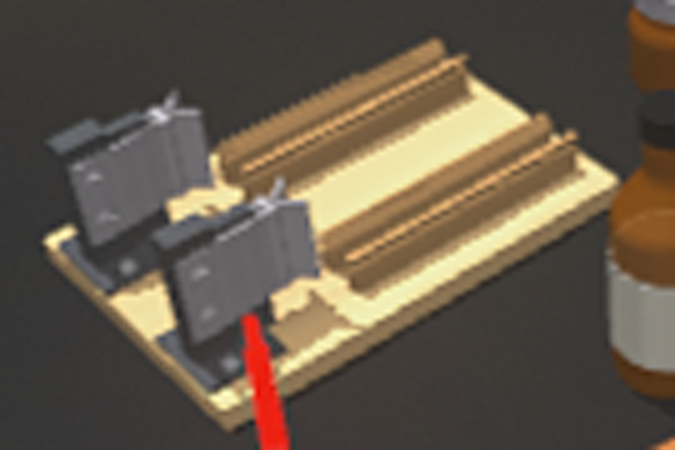

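Reading the boards:
- **Right groove, rack -y (top view about (230,180)):** tongue away from the robot, cleat on +y. This is right_side.
- **Middle groove:** the plain board.
- **Left groove, rack +y (about (185,185)):** tongue toward the robot, cleat on the scene camera's side (+y). This is left_side, and it has to be turned.

Next I'll fit the poses.

```bash
cat > h.py <<'E'
import numpy as np
from scipy.optimize import least_squares
from scipy.spatial.transform import Rotation as R
from bench import ctrl
import cv2
def cam(n):
    c=ctrl.camera(n); return c
def rot(q): return R.from_quat([q[1],q[2],q[3],q[0]]).as_matrix()
def proj(c,P):
    P=np.atleast_2d(P); p=(P-c["eye"])@rot(c["orientation"]); p=p*[1,-1,-1]
    u=p@np.array(c["K"]).T; return u[:,:2]/u[:,2:]
def unproj(c,uv,z):
    d=np.linalg.inv(c["K"])@[uv[0],uv[1],1]; d=rot(c["orientation"])@(d*[1,-1,-1]); e=c["eye"]
    return e+d*(z-e[2])/d[2]
def world(p,L,z0=0):
    L=np.atleast_2d(L)/1000.; c,s=np.cos(p[2]),np.sin(p[2])
    return np.c_[p[0]+c*L[:,0]-s*L[:,1],p[1]+s*L[:,0]+c*L[:,1],L[:,2]+z0]
def fit(obs,x0,z0=0):
    f=lambda p:np.concatenate([(proj(c,world(p,L,z0))-uv).ravel() for c,L,uv in obs])
    r=least_squares(f,x0,loss="soft_l1"); return r.x,f(r.x).reshape(-1,2)
def cr(uv,off,k): return (np.array(uv)+.5)/k-.5+off
E
python3 - <<'E'
from h import *
T=cam("top");S=cam("scene")
np.set_printoptions(precision=4,suppress=True)
p,r=fit([(T,[[-75,82,12],[-75,-82,12],[75,-82,12]],cr([[40,475],[485,525],[532,125]],[170,145],7)),
 (S,[[75,82,12],[-75,82,12],[75,-82,12]],cr([[285,570],[572,380],[57,288]],[225,185],5))],[.4,.16,-.1]); print("rack",p);print(r.round(1).tolist())
rack=p
p,r=fit([(T,[[145,85,15],[145,-85,15],[-110,-85,15],[-110,85,15]],cr([[40,75],[370,68],[408,560],[65,568]],[312,130],5)),
 (S,[[145,85,15],[145,-85,15],[-110,85,15]],cr([[230,415],[45,240],[620,178]],[125,120],5))],[.4,-.2,.0]); print("stand",p);print(r.round(1).tolist())
stand=p
B=[[0,0,100],[60,0,100],[80,0,100],[-60,0,65]]
for n,tx,sx,yaw in [("left",[[83,218],[60,400],[52,450],[130,72]],[[408,280],[530,208],[558,188],[270,412]],np.pi+rack[2]),
  ("right",[[405,265],[430,92],[437,32],[402,460]],[[237,95],[110,160],[68,178],[348,97]],rack[2])]:
    p0=world(rack,[[0,55 if n=="left" else -55,0]])[0]
    p,r=fit([(T,B,cr(tx,[170,145],7)),(S,B,cr(sx,[225,185],5))],[p0[0],p0[1],yaw],.012);print(n,p);print(r.round(1).tolist())
    d=p[:2]-rack[:2];c,s=np.cos(rack[2]),np.sin(rack[2]);print("in rack mm",1000*np.array([c*d[0]+s*d[1],-s*d[0]+c*d[1]]),np.degrees(p[2]-rack[2]))
print("bottle top",unproj(T,(282,215),.16),"jar",unproj(T,(357,288),.07), "bottle scene",unproj(S,(258,148),.16))
for l in ([-25,48,15],[-25,-48,15],[91,48,65],[91,-48,65],[-24,48,15],[-35,-48,15]): print(l,world(stand,l))
E
```

```text
rack [ 0.543   0.1851 -0.1209]
[[-0.1, -0.2], [-0.8, -0.3], [-0.7, 0.1], [0.1, -0.2], [0.0, -0.5], [-0.7, -0.8]]
stand [ 0.5073 -0.1891  0.0188]
[[-0.2, 0.6], [-1.1, -0.2], [-0.5, -0.2], [0.2, 0.1], [-1.3, -1.3], [0.1, -0.5], [-0.1, -0.1]]
left [0.5549 0.2392 3.0226]
[[-0.4, -0.2], [-0.8, -0.9], [-0.9, 0.5], [-0.4, -0.4], [-0.8, -0.5], [-1.0, -0.8], [1.1, -1.5], [-0.0, -0.0]]
in rack mm [ 5.3847 55.1187] 180.110626204226
right [ 0.5369  0.1309 -0.1323]
[[-0.3, 0.1], [-0.5, -0.1], [-0.3, 0.3], [-1.8, -0.8], [-0.3, -0.6], [0.1, -0.8], [-0.3, 0.0], [-0.4, -1.4]]
in rack mm [  0.5845 -54.5926] -0.6510634724679638
bottle top [0.4558 0.0067 0.16  ] jar [ 0.2919 -0.1681  0.07  ] bottle scene [0.4792 0.0257 0.16  ]
[-25, 48, 15] [[ 0.4814 -0.1415  0.015 ]]
[-25, -48, 15] [[ 0.4832 -0.2375  0.015 ]]
[91, 48, 65] [[ 0.5973 -0.1394  0.065 ]]
[91, -48, 65] [[ 0.5991 -0.2353  0.065 ]]
[-24, 48, 15] [[ 0.4824 -0.1415  0.015 ]]
[-35, -48, 15] [[ 0.4732 -0.2377  0.015 ]]
```

```bash
cat >> h.py <<'E'
def go(x,y,z,yaw):
    o=ctrl.get_obs(); Rt=rot(o["eef_rot"]); cy=np.arctan2(Rt[1,0],Rt[0,0])
    Rg=np.array([[np.cos(yaw),np.sin(yaw),0],[np.sin(yaw),-np.cos(yaw),0],[0,0,-1]])
    rv=R.from_matrix(Rt.T@Rg).as_rotvec(); d=np.array([x,y,z])-o["eef_pos"]
    print("t",round(o["time_s"],2),"pos",o["eef_pos"].round(4),"yaw",round(cy,4),"open",round(o["opening"],3),"F",o["wrist_force"].round(1))
    print(" rotvec",rv.round(4)," then trans(tool after)",(Rg.T@d).round(4)," trans(tool now)",(Rt.T@d).round(4))
E
python3 - <<'E'
from h import *
go(.5617,.128,.23,-.126)
E
```

```text
t 0.25 pos [ 0.2259 -0.5285  0.2309] yaw 0.4038 open 1.0 F [0.7 1.2 0. ]
 rotvec [-9.000e-04  1.000e-04  5.298e-01]  then trans(tool after) [ 0.2506 -0.6935  0.0009]  trans(tool now) [ 0.5668 -0.4718  0.0013]
```

Call:
apply_moves(
  plan=[
    {"translation": [0,0,0],"angular": [0,0,0.1325],"hand": 0.04},
    {"translation": [0,0,0],"angular": [0,0,0.1325],"hand": 0.04},
    {"translation": [0,0,0],"angular": [0,0,0.1325],"hand": 0.04},
    {"translation": [0,0,0],"angular": [0,0,0.1325],"hand": 0.04},
    {"translation": [0.0179,-0.0495,0],"angular": [0,0,0],"hand": 0.04},
    {"translation": [0.0179,-0.0495,0],"angular": [0,0,0],"hand": 0.04},
    {"translation": [0.0179,-0.0495,0],"angular": [0,0,0],"hand": 0.04},
    {"translation": [0.0179,-0.0495,0],"angular": [0,0,0],"hand": 0.04},
    {"translation": [0.0179,-0.0495,0],"angular": [0,0,0],"hand": 0.04},
    {"translation": [0.0179,-0.0495,0],"angular": [0,0,0],"hand": 0.04},
  ],
)

```text
time_s: 1.5
eef_pos: [0.3704, -0.2461, 0.2314]
eef_rot: [0.0, 0.998, -0.063, 0.0]
wrist_force: [1.0, -0.3, 0.9]
opening: 0.473
```

Call:
apply_moves(
  plan=[
    {"translation": [0.0179,-0.0495,0],"angular": [0,0,0],"hand": 0.04},
    {"translation": [0.0179,-0.0495,0],"angular": [0,0,0],"hand": 0.04},
    {"translation": [0.0179,-0.0495,0],"angular": [0,0,0],"hand": 0.04},
    {"translation": [0.0179,-0.0495,0],"angular": [0,0,0],"hand": 0.04},
    {"translation": [0.0179,-0.0495,0],"angular": [0,0,0],"hand": 0.04},
    {"translation": [0.0179,-0.0495,0],"angular": [0,0,0],"hand": 0.04},
    {"translation": [0.0179,-0.0495,0],"angular": [0,0,0],"hand": 0.04},
    {"translation": [0.0179,-0.0495,0],"angular": [0,0,0],"hand": 0.04},
    {"translation": [0,0,0],"angular": [0,0,0],"hand": 0.04},
  ],
)

```text
time_s: 2.62
eef_pos: [0.5623, 0.1303, 0.2308]
eef_rot: [-0.0, 0.998, -0.061, -0.0]
wrist_force: [-0.3, -0.1, 0.1]
opening: 0.469
```

```bash
python3 - <<'E'
from h import *
go(.5617,.128,.084,-.126)
w=cam("wrist"); cv2.imwrite("pics/w1.png",w["img"][:,:,::-1])
np.set_printoptions(precision=4,suppress=True)
print(w["eye"],w["orientation"])
B=[[0,0,100],[60,0,100],[80,0,100],[-60,0,65]]
print(proj(w,world([.5369,.1309,-.126],B,.012)))
cv2.imwrite("pics/w1c.png",cv2.resize(w["img"][:,:,::-1],None,fx=1.5,fy=1.5))
E
```

```text
t 2.62 pos [0.5623 0.1303 0.2308] yaw -0.1219 open 0.469 F [-0.3 -0.1  0.1]
 rotvec [-0.0007  0.0004  0.0041]  then trans(tool after) [-0.0003  0.0024  0.1468]  trans(tool now) [-0.0003  0.0025  0.1468]
[0.6472 0.1205 0.3735] [-0.6536  0.1103 -0.1253  0.7382]
[[256.7216 211.9074]
 [257.2539 151.5287]
 [257.4495 129.3405]
 [256.0012 247.5627]]
```

View pics/w1c.png

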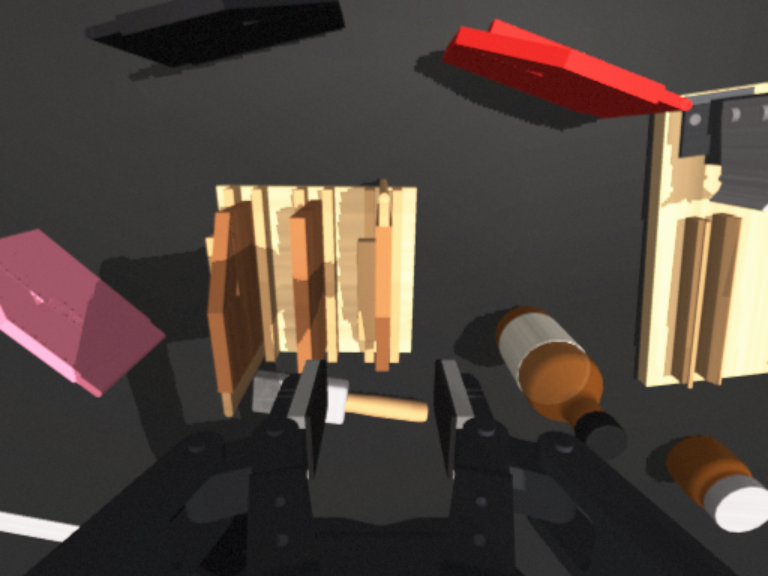

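The wrist view at (384,190–370) in the 1.5x picture shows right_side centred between the jaws. Its kink, body end and tongue tip all land within about 1 px of the prediction. Descending now.

Call:
apply_moves(
  plan=[
    {"translation": [0,0.002,0.03],"angular": [0,0,0.004],"hand": 0.04},
    {"translation": [0,0,0.035],"angular": [0,0,0],"hand": 0.04},
    {"translation": [0,0,0.035],"angular": [0,0,0],"hand": 0.04},
    {"translation": [0,0,0.03],"angular": [0,0,0],"hand": 0.04},
    {"translation": [0,0,0.016],"angular": [0,0,0],"hand": 0.04},
    {"translation": [0,0,0],"angular": [0,0,0],"hand": 0.0},
    {"translation": [0,0,0],"angular": [0,0,0],"hand": 0.0},
    {"translation": [0,0,0],"angular": [0,0,0],"hand": 0.0},
    {"translation": [0,0,0],"angular": [0,0,0],"hand": 0.0},
    {"translation": [0,0,0],"angular": [0,0,0],"hand": 0.0},
  ],
)

```text
time_s: 3.92
eef_pos: [0.5623, 0.1256, 0.0863]
eef_rot: [-0.0, 0.998, -0.065, 0.001]
wrist_force: [0.4, 3.5, 3.0]
opening: 0.102
```

```bash
python3 - <<'E'
from h import *
go(.5617,.128,.084,-.126)
w=cam("wrist"); cv2.imwrite("pics/w2.png",w["img"][:,:,::-1])
E
```

```text
t 3.92 pos [0.5623 0.1256 0.0863] yaw -0.1301 open 0.102 F [0.4 3.5 3. ]
 rotvec [-0.0008 -0.002  -0.0041]  then trans(tool after) [-0.0009 -0.0023  0.0023]  trans(tool now) [-0.0009 -0.0023  0.0023]
```

View pics/w2.png

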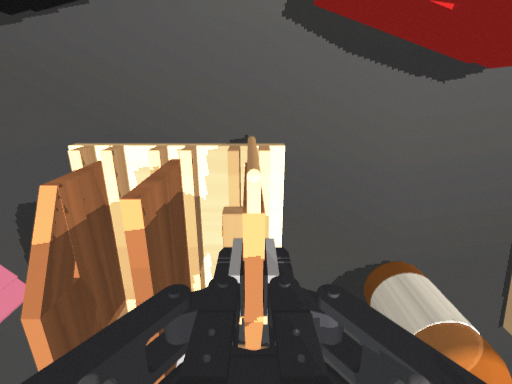

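right_side is gripped: opening about 9 mm, jaws at (254,260) across its top edge. Lifting.

Call:
apply_moves(
  plan=[
    {"translation": [0,0,-0.02],"angular": [0,0,0],"hand": 0.0},
    {"translation": [0,0,-0.04],"angular": [0,0,0],"hand": 0.0},
    {"translation": [0,0,-0.045],"angular": [0,0,0],"hand": 0.0},
    {"translation": [0,0,-0.045],"angular": [0,0,0],"hand": 0.0},
    {"translation": [0,0,-0.04],"angular": [0,0,0],"hand": 0.0},
    {"translation": [0,0,0],"angular": [0,0,0],"hand": 0.0},
  ],
)

```text
time_s: 4.72
eef_pos: [0.5635, 0.1246, 0.2794]
eef_rot: [0.0, 0.998, -0.065, 0.004]
wrist_force: [-0.4, -0.2, -1.1]
opening: 0.103
```

```bash
python3 - <<'E'
from h import *
np.set_printoptions(precision=4,suppress=True)
st=[.5073,-.1891,.0188]
g=world(st,[[-9,-48,0]])[0]; print(g)
go(g[0],g[1],.275,.0188)
w=cam("wrist"); cv2.imwrite("pics/w3.png",w["img"][:,:,::-1])
s=cam("scene"); cv2.imwrite("pics/s3.png",s["img"][:,:,::-1])
E
```

```text
[ 0.4992 -0.2373  0.    ]
t 4.72 pos [0.5635 0.1246 0.2794] yaw -0.1304 open 0.103 F [-0.4 -0.2 -1.1]
 rotvec [ 0.0008 -0.0072 -0.1492]  then trans(tool after) [-0.071   0.3606  0.0044]  trans(tool now) [-0.0167  0.3671  0.0043]
```

View pics/w3.png

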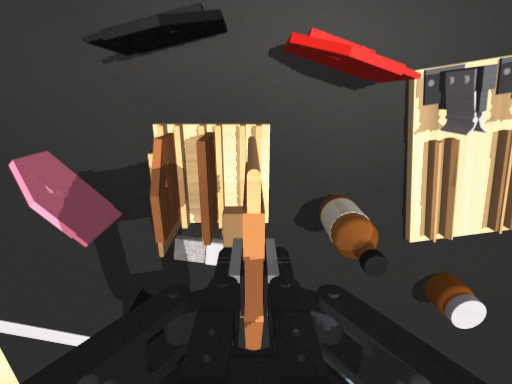

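View pics/s3.png

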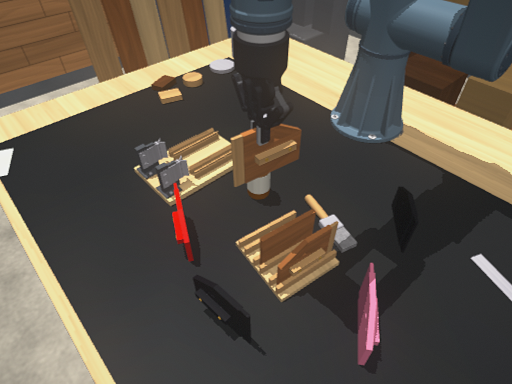

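Call:
apply_moves(
  plan=[
    {"translation": [0,0,0],"angular": [0,-0.0036,-0.0746],"hand": 0.0},
    {"translation": [0,0,0],"angular": [0,-0.0036,-0.0746],"hand": 0.0},
    {"translation": [-0.0089,0.045,0],"angular": [0,0,0],"hand": 0.0},
    {"translation": [-0.0089,0.045,0],"angular": [0,0,0],"hand": 0.0},
    {"translation": [-0.0089,0.045,0],"angular": [0,0,0],"hand": 0.0},
    {"translation": [-0.0089,0.045,0],"angular": [0,0,0],"hand": 0.0},
    {"translation": [-0.0089,0.045,0],"angular": [0,0,0],"hand": 0.0},
    {"translation": [-0.0089,0.045,0],"angular": [0,0,0],"hand": 0.0},
    {"translation": [-0.0089,0.045,0],"angular": [0,0,0],"hand": 0.0},
    {"translation": [-0.0089,0.045,0],"angular": [0,0,0],"hand": 0.0},
  ],
)

```text
time_s: 6.08
eef_pos: [0.4956, -0.2371, 0.2731]
eef_rot: [-0.001, 1.0, 0.009, -0.005]
wrist_force: [0.5, 0.1, -1.7]
opening: 0.106
```

Call:
apply_moves(
  plan=[
    {"translation": [0,0,0.03],"angular": [0,0,0],"hand": 0.0},
    {"translation": [0,0,0.03],"angular": [0,0,0],"hand": 0.0},
    {"translation": [0,0,0],"angular": [0,0,0],"hand": 0.0},
  ],
)

```text
time_s: 6.45
eef_pos: [0.494, -0.2345, 0.211]
eef_rot: [-0.003, 1.0, 0.009, -0.007]
wrist_force: [-0.0, -0.3, -1.4]
opening: 0.106
```

```bash
python3 - <<'E'
from h import *
np.set_printoptions(precision=4,suppress=True)
st=[.5073,-.1891,.0188]
g=world(st,[[-9,-48,0]])[0]; print(g)
go(g[0],g[1],.15,.0188)
w=cam("wrist"); cv2.imwrite("pics/w4.png",cv2.resize(w["img"][:,:,::-1],None,fx=1.5,fy=1.5))
s=cam("scene"); cv2.imwrite("pics/s4.png",s["img"][:,:,::-1])
t=cam("top"); cv2.imwrite("pics/t4.png",cv2.resize(t["img"][100:260,280:420,::-1],None,fx=4,fy=4,interpolation=cv2.INTER_CUBIC))
print(1.5*proj(w,world(st,[[145,85,15],[145,-85,15],[-110,-85,15],[-100,-48,39],[50,-48,39],[91,-48,85],[67,-48,85]])))
o=ctrl.get_obs();p=o["eef_pos"]
b=[p[0]-.0255,p[1]-.0005,.0188]
B=[[0,0,100],[60,0,100],[80,0,100],[-60,0,65],[80,0,0]]
print("board",1.5*proj(w,world(b,B,p[2]-.074)))
E
```

```text
[ 0.4992 -0.2373  0.    ]
t 6.45 pos [ 0.494  -0.2345  0.211 ] yaw 0.0185 open 0.106 F [-0.  -0.3 -1.4]
 rotvec [-0.0061  0.0148 -0.0003]  then trans(tool after) [0.0052 0.0028 0.061 ]  trans(tool now) [0.0061 0.0032 0.0609]
[[191.4126  20.2426]
 [441.6544  19.8352]
 [427.4833 354.1348]
 [385.657  357.3005]
 [386.5991 167.8518]
 [387.6104  99.3572]
 [387.3671 143.9111]]
board [[386.7981 489.8899]
 [387.9358 322.7347]
 [388.4063 253.6044]
 [385.4465 533.1983]
 [385.9496 198.838 ]]
```

View pics/w4.png

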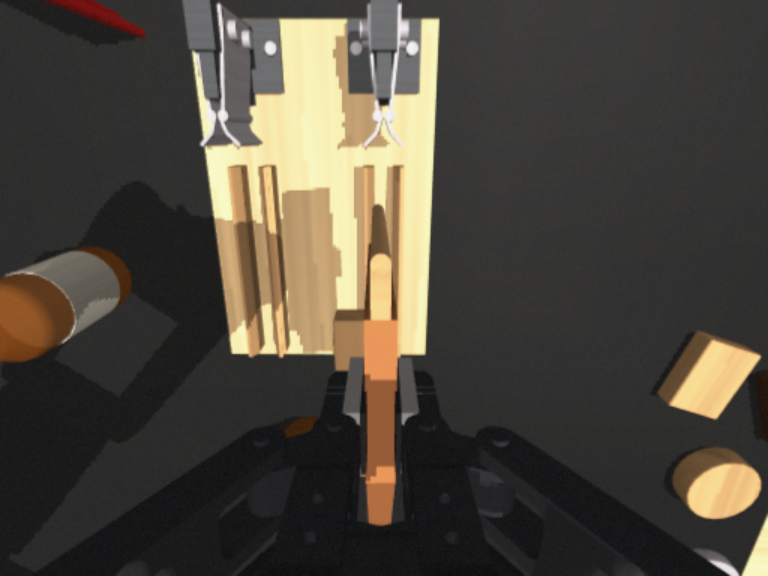

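View pics/s4.png

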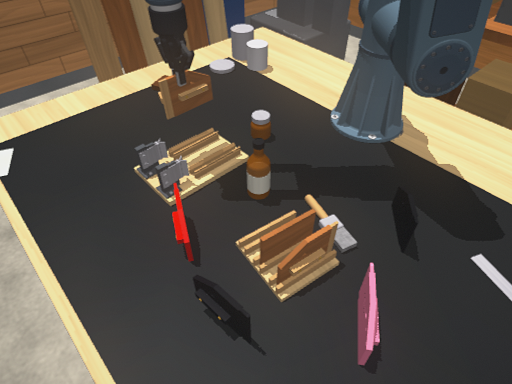

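View pics/t4.png

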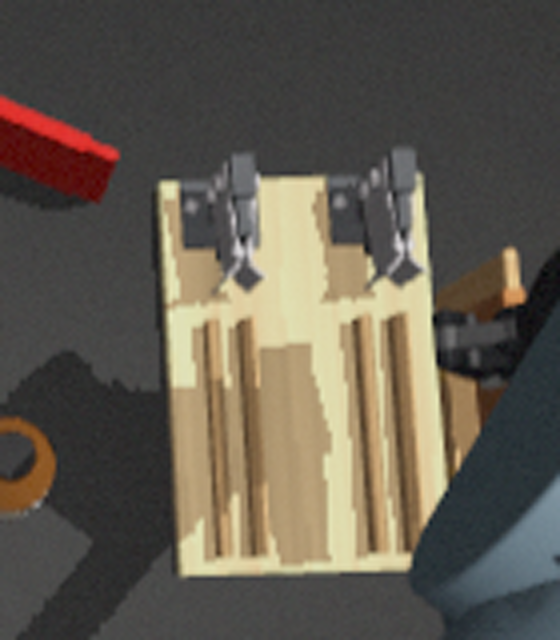

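Wrist view (1.5x): the board is at column about 381 and the right rail groove at about 380.5 (rows 170–340), with the clip apex at (383,113). So the board is laterally close to the rail. I'll correct the small tilt, go partly down and look again.

Call:
apply_moves(
  plan=[
    {"translation": [0,0,0],"angular": [-0.006,0.0148,0],"hand": 0.0},
    {"translation": [0.005,0.001,0.03],"angular": [0,0,0],"hand": 0.0},
    {"translation": [0,0,0.03],"angular": [0,0,0],"hand": 0.0},
    {"translation": [0,0,0],"angular": [0,0,0],"hand": 0.0},
  ],
)

```text
time_s: 7.1
eef_pos: [0.5011, -0.2362, 0.1542]
eef_rot: [0.002, 1.0, 0.01, 0.002]
wrist_force: [0.3, -0.2, -2.4]
opening: 0.103
```

```bash
python3 - <<'E'
from h import *
np.set_printoptions(precision=4,suppress=True)
st=[.5073,-.1891,.0188]
g=world(st,[[-9,-48,0]])[0]; print(g)
go(g[0],g[1],.15,.0188)
w=cam("wrist"); cv2.imwrite("pics/w5.png",cv2.resize(w["img"][40:340,150:370,::-1],None,fx=2.6,fy=2.6,interpolation=cv2.INTER_CUBIC)[:,:])
s=cam("scene"); cv2.imwrite("pics/s5.png",s["img"][:,:,::-1])
k=np.array([2.6,2.6]);off=[150,40]
print((proj(w,world(st,[[145,85,15],[145,-85,15],[-110,-85,15],[-100,-48,39],[50,-48,39],[91,-48,85],[67,-48,85]]))-off)*k)
E
```

```text
[ 0.4992 -0.2373  0.    ]
t 7.1 pos [ 0.5011 -0.2362  0.1542] yaw 0.0193 open 0.103 F [ 0.3 -0.2 -2.4]
 rotvec [ 0.0032 -0.005   0.0005]  then trans(tool after) [-0.0019  0.001   0.0042]  trans(tool now) [-0.0019  0.001   0.0042]
[[-133.1401  -75.7108]
 [ 385.5364  -74.8262]
 [ 355.662   594.0157]
 [ 271.7826  606.7727]
 [ 272.7043  228.1735]
 [ 274.4932   88.2301]
 [ 274.2071  183.0833]]
```

View pics/w5.png

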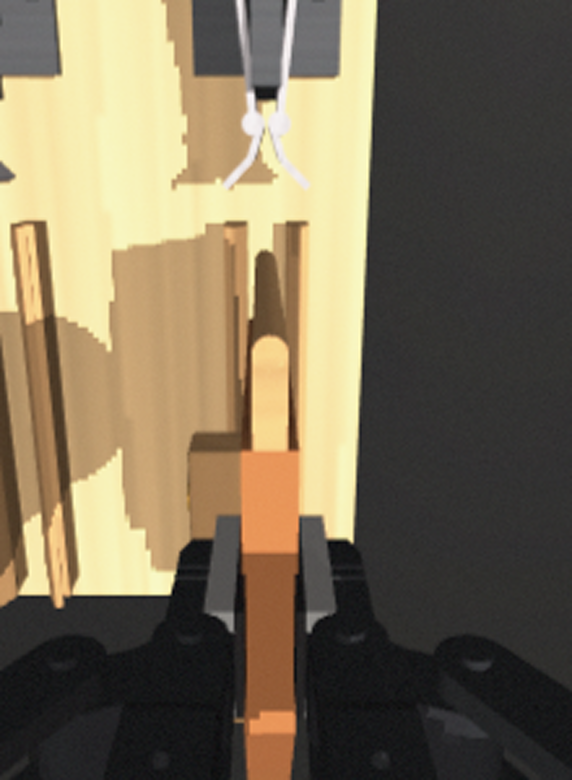

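Crop (2.6x): the groove's inner faces are at columns 247 and 287 (centre 267), and the clip apex is at (267,122). The tongue's upright edge runs from (270,345) to (265,258), so a straight drop would land about 1.3 mm to the left. I'll shift +y in the tool frame by 1.2 mm and lower.

Call:
apply_moves(
  plan=[
    {"translation": [0,0.0012,0.01],"angular": [0.003,-0.005,0],"hand": 0.0},
    {"translation": [0,0,0.02],"angular": [0,0,0],"hand": 0.0},
    {"translation": [0,0,0.015],"angular": [0,0,0],"hand": 0.0},
    {"translation": [0,0,0.01],"angular": [0,0,0],"hand": 0.0},
    {"translation": [0,0,0],"angular": [0,0,0],"hand": 0.0},
  ],
)

```text
time_s: 7.82
eef_pos: [0.502, -0.2383, 0.0998]
eef_rot: [0.001, 1.0, 0.01, 0.001]
wrist_force: [-0.1, 1.3, -2.4]
opening: 0.104
```

```bash
python3 - <<'E'
from h import *
np.set_printoptions(precision=4,suppress=True)
st=[.5073,-.1891,.0188]
g=world(st,[[-9,-48,0]])[0]; print(g)
go(g[0],g[1],.089,.0188)
w=cam("wrist"); cv2.imwrite("pics/w6.png",cv2.resize(w["img"][40:340,150:370,::-1],None,fx=2.6,fy=2.6,interpolation=cv2.INTER_CUBIC)[:,:])
s=cam("scene"); cv2.imwrite("pics/s6.png",cv2.resize(s["img"][90:230,120:300,::-1],None,fx=4,fy=4,interpolation=cv2.INTER_CUBIC))
E
```

```text
[ 0.4992 -0.2373  0.    ]
t 7.83 pos [ 0.502  -0.2383  0.0998] yaw 0.019 open 0.104 F [-0.1  1.3 -2.4]
 rotvec [ 0.0013 -0.0013  0.0002]  then trans(tool after) [-0.0028 -0.0011  0.0108]  trans(tool now) [-0.0028 -0.0011  0.0108]
```

View pics/w6.png

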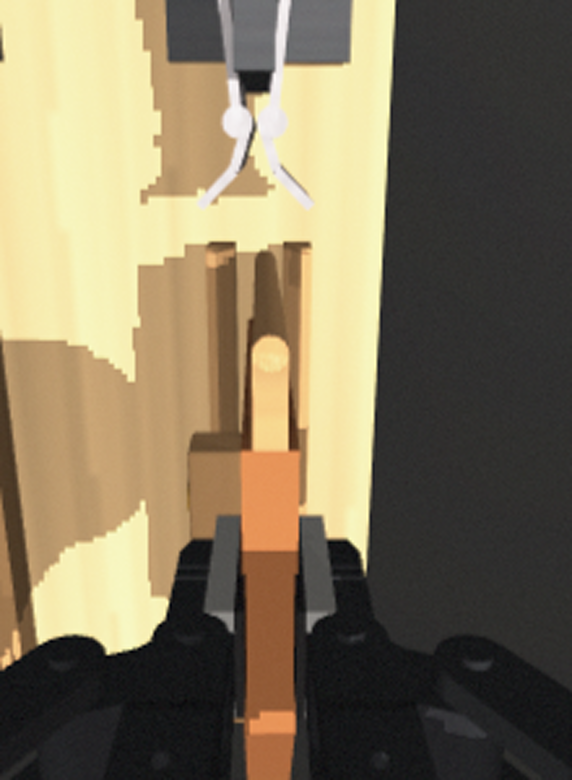

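View pics/s6.png

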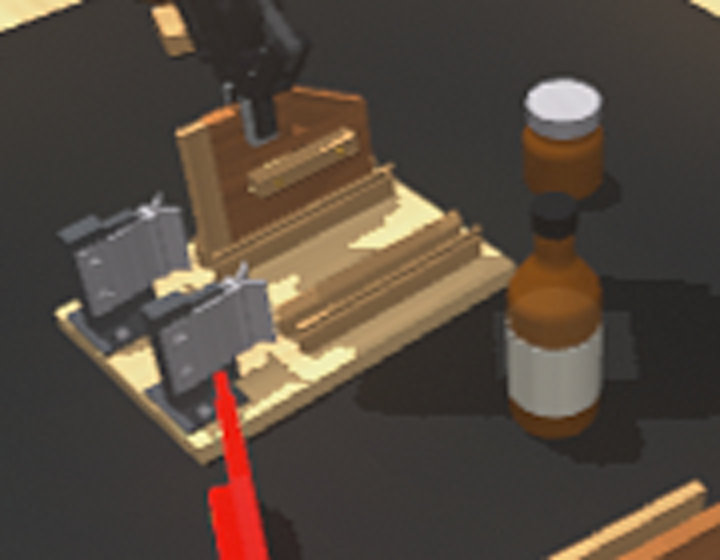

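The board is inside the groove, about 1.3 mm to the right (265 against a groove centre of 260). Shifting back and lowering to the floor.

Call:
apply_moves(
  plan=[
    {"translation": [0,-0.0012,0.003],"angular": [0.001,-0.001,0],"hand": 0.0},
    {"translation": [0,0,0.004],"angular": [0,0,0],"hand": 0.0},
    {"translation": [0,0,0.002],"angular": [0,0,0],"hand": 0.0},
    {"translation": [0,0,0],"angular": [0,0,0],"hand": 0.0},
  ],
)

```text
time_s: 8.43
eef_pos: [0.5024, -0.2376, 0.0915]
eef_rot: [0.001, 1.0, 0.009, 0.001]
wrist_force: [-0.7, 0.9, -0.6]
opening: 0.109
```

Call:
apply_moves(
  plan=[
    {"translation": [0,0,0.0015],"angular": [0,0,0],"hand": 0.0},
    {"translation": [0,0,0],"angular": [0,0,0],"hand": 0.0},
  ],
)

```text
time_s: 8.68
eef_pos: [0.5024, -0.2375, 0.0901]
eef_rot: [0.001, 1.0, 0.009, 0.001]
wrist_force: [0.5, 0.2, -1.2]
opening: 0.107
```

```bash
python3 - <<'E'
from h import *
np.set_printoptions(precision=4,suppress=True)
st=[.5073,-.1891,.0188]
g=world(st,[[-9,-48,0]])[0]; print(g)
go(g[0],g[1],.089,.0188)
w=cam("wrist"); cv2.imwrite("pics/w7.png",cv2.resize(w["img"][40:340,150:370,::-1],None,fx=2.6,fy=2.6,interpolation=cv2.INTER_CUBIC)[:,:])
s=cam("scene"); cv2.imwrite("pics/s7.png",cv2.resize(s["img"][90:230,120:300,::-1],None,fx=4,fy=4,interpolation=cv2.INTER_CUBIC))
E
```

```text
[ 0.4992 -0.2373  0.    ]
t 8.68 pos [ 0.5024 -0.2375  0.0901] yaw 0.019 open 0.107 F [ 0.5  0.2 -1.2]
 rotvec [ 0.0014 -0.0015  0.0002]  then trans(tool after) [-0.0032 -0.0003  0.0011]  trans(tool now) [-0.0032 -0.0003  0.0011]
```

View pics/w7.png

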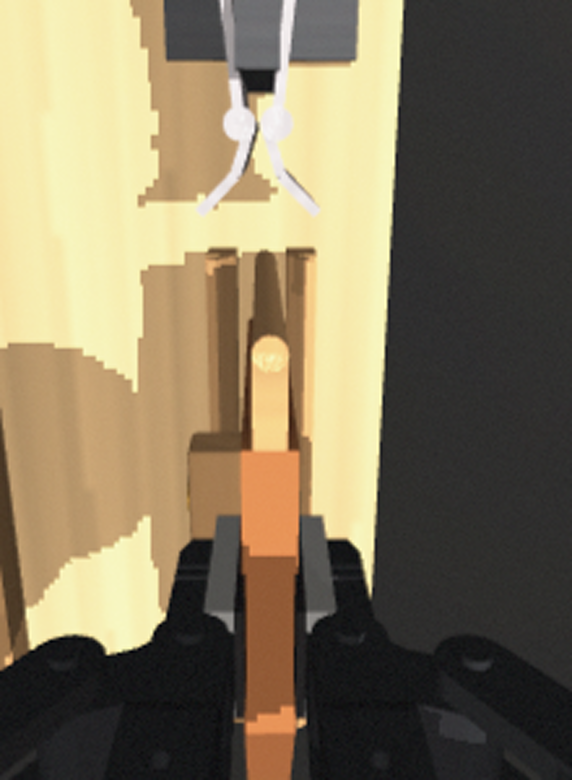

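View pics/s7.png

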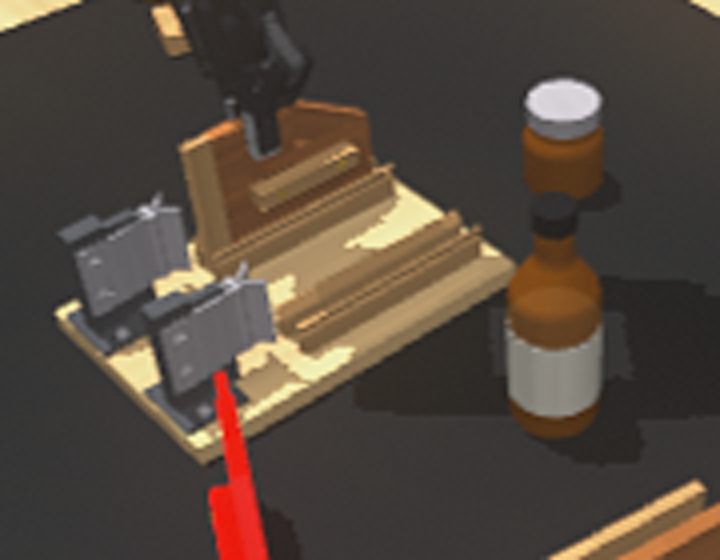

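Call:
apply_moves(
  plan=[
    {"translation": [0,0,0.001],"angular": [0,0,0],"hand": 0.0},
    {"translation": [0,0,0],"angular": [0,0,0],"hand": 0.0},
  ],
)

```text
time_s: 9.02
eef_pos: [0.5026, -0.2376, 0.0893]
eef_rot: [0.001, 1.0, 0.01, 0.001]
wrist_force: [-0.5, 0.4, -0.7]
opening: 0.107
```

Call:
apply_moves(
  plan=[
    {"translation": [0,0,0.001],"angular": [0,0,0],"hand": 0.0},
    {"translation": [0,0,0],"angular": [0,0,0],"hand": 0.0},
  ],
)

```text
time_s: 9.28
eef_pos: [0.5027, -0.2377, 0.0892]
eef_rot: [0.001, 1.0, 0.01, 0.001]
wrist_force: [-2.6, 2.1, 6.4]
opening: 0.103
```

On the floor (Fz +6.4 N). Pushing along toward the clip.

Call:
apply_moves(
  plan=[
    {"translation": [0.004,-0.0007,-0.0005],"angular": [0,0,0],"hand": 0.0},
    {"translation": [0.008,0,0],"angular": [0,0,0],"hand": 0.0},
    {"translation": [0.008,0,0],"angular": [0,0,0],"hand": 0.0},
    {"translation": [0.006,0,0],"angular": [0,0,0],"hand": 0.0},
    {"translation": [0.002,0,0],"angular": [0,0,0],"hand": 0.0},
    {"translation": [0,0,0],"angular": [0,0,0],"hand": 0.0},
  ],
)

```text
time_s: 10.02
eef_pos: [0.5281, -0.237, 0.0928]
eef_rot: [0.001, 1.0, 0.01, -0.002]
wrist_force: [-24.1, 4.3, 38.8]
opening: 0.108
```

```bash
python3 - <<'E'
from h import *
np.set_printoptions(precision=4,suppress=True)
st=[.5073,-.1891,.0188]
g=world(st,[[36,-48,0]])[0]; print(g)
go(g[0],g[1],.089,.0188)
w=cam("wrist"); cv2.imwrite("pics/w8.png",cv2.resize(w["img"][40:340,150:370,::-1],None,fx=2.6,fy=2.6,interpolation=cv2.INTER_CUBIC)[:,:])
E
```

```text
[ 0.5442 -0.2364  0.    ]
t 10.03 pos [ 0.5281 -0.237   0.0928] yaw 0.0199 open 0.108 F [-24.1   4.3  38.8]
 rotvec [0.0021 0.0046 0.0011]  then trans(tool after) [ 0.0161 -0.0003  0.0038]  trans(tool now) [ 0.0161 -0.0003  0.0037]
```

View pics/w8.png

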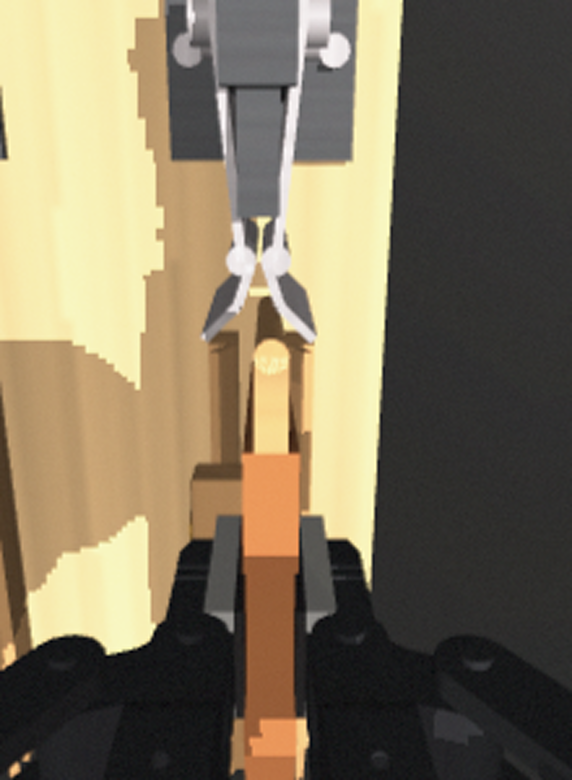

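The push built up Fx -24 N and Fz +39 N and the tool rose 3.6 mm. The board is digging nose-down because I'm pushing at its top edge. I'll relax, let go, and push low on the back end instead.

Call:
apply_moves(
  plan=[
    {"translation": [-0.001,0,-0.002],"angular": [0,0,0],"hand": 0.0},
    {"translation": [-0.001,0,-0.0015],"angular": [0,0,0],"hand": 0.0},
    {"translation": [0,0,0],"angular": [0,0,0],"hand": 0.0},
  ],
)

```text
time_s: 10.45
eef_pos: [0.5288, -0.2365, 0.0927]
eef_rot: [0.001, 1.0, 0.01, 0.001]
wrist_force: [-2.8, 0.5, 6.5]
opening: 0.104
```

```bash
python3 - <<'E'
from h import *
go(.5442,-.2364,.089,.0188)
s=cam("scene"); cv2.imwrite("pics/s9.png",cv2.resize(s["img"][90:230,120:300,::-1],None,fx=4,fy=4,interpolation=cv2.INTER_CUBIC))
E
```

```text
t 10.45 pos [ 0.5288 -0.2365  0.0927] yaw 0.019 open 0.104 F [-2.8  0.5  6.5]
 rotvec [ 0.0021 -0.0023  0.0002]  then trans(tool after) [0.0154 0.0002 0.0037]  trans(tool now) [0.0154 0.0002 0.0038]
```

View pics/s9.png

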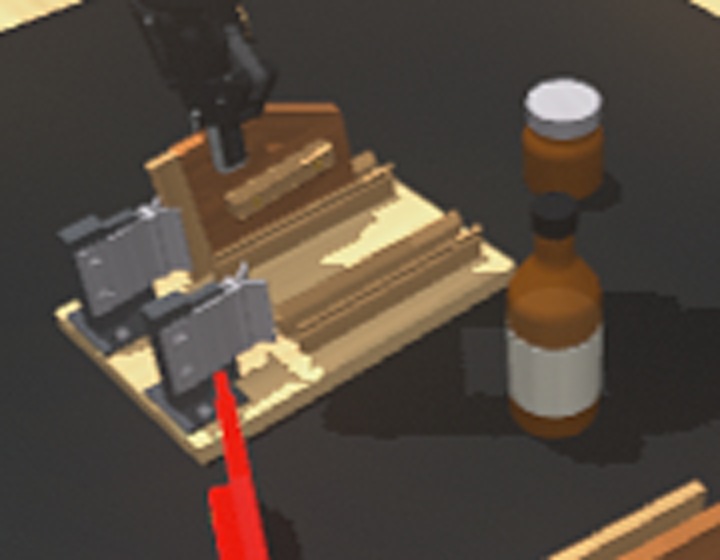

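As suspected, the board is pitched nose-down in the grip. Releasing so it settles flat.

Call:
apply_moves(
  plan=[
    {"translation": [0,0,-0.0005],"angular": [0,0,0],"hand": 0.02},
    {"translation": [0,0,0],"angular": [0,0,0],"hand": 0.03},
    {"translation": [0,0,0],"angular": [0,0,0],"hand": 0.04},
    {"translation": [0,0,-0.02],"angular": [0,0,0],"hand": 0.04},
    {"translation": [0,0,-0.03],"angular": [0,0,0],"hand": 0.04},
    {"translation": [0,0,0],"angular": [0,0,0],"hand": 0.04},
  ],
)

```text
time_s: 11.25
eef_pos: [0.5299, -0.2373, 0.1451]
eef_rot: [0.002, 1.0, 0.01, 0.003]
wrist_force: [0.2, -1.6, -0.2]
opening: 0.471
```

```bash
python3 - <<'E'
from h import *
st=[.5073,-.1891,.0188]
# behind back end: origin stand x about -7, back -67, finger half 11 + 10 clear
g=world(st,[[-92,-48,0]])[0]; print(g)
go(g[0],g[1],.14,.0188)
w=cam("wrist"); cv2.imwrite("pics/w10.png",cv2.resize(w["img"][:,:,::-1],None,fx=1.5,fy=1.5))
s=cam("scene"); cv2.imwrite("pics/s10.png",cv2.resize(s["img"][90:230,120:300,::-1],None,fx=4,fy=4,interpolation=cv2.INTER_CUBIC))
E
```

```text
[ 0.4162186  -0.23882102  0.        ]
t 11.25 pos [ 0.5299 -0.2373  0.1451] yaw 0.0191 open 0.471 F [ 0.2 -1.6 -0.2]
 rotvec [ 0.0045 -0.0057  0.0003]  then trans(tool after) [-0.1137 -0.0006  0.0051]  trans(tool now) [-0.1138 -0.0006  0.0045]
```

View pics/s10.png

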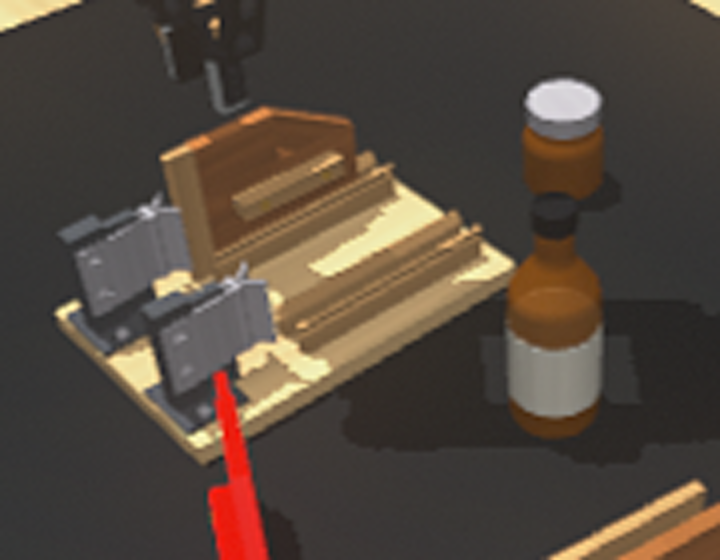

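View pics/w10.png

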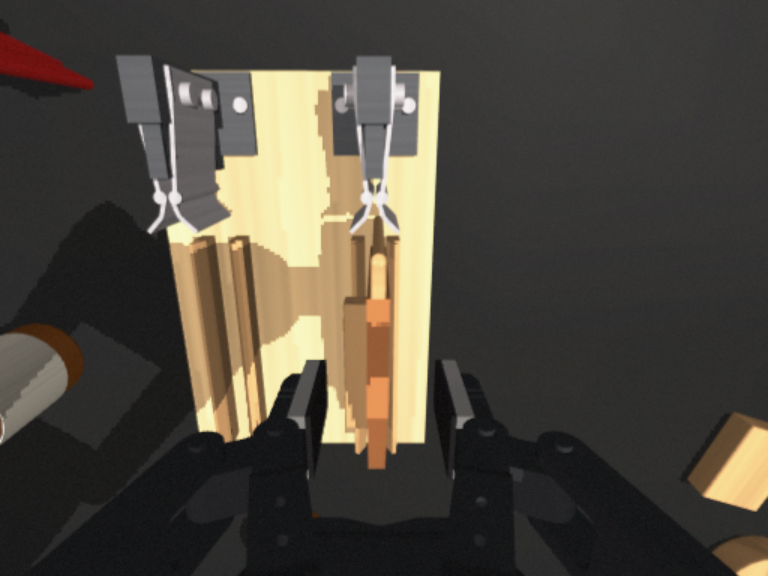

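The board has settled flat in the rail. In the wrist view the kink is at (378,375), the body end at (378,300) and the tongue tip at (378,255).

```bash
python3 - <<'E'
from h import *
np.set_printoptions(precision=4,suppress=True)
w=cam("wrist"); st=np.array([.5073,-.1891,.0188])
for n,uv,z in [("kink",(378,377),.115),("end",(378,300),.115),("tip",(378,252),.115),("back",(377,437),.08),("clipapex",(374,198),.1),("base+x-y",(440,70),.015),("base-x-y",(425,444),.015)]:
    P=unproj(w,np.array(uv)/1.5,z); d=P[:2]-st[:2];c,s=np.cos(st[2]),np.sin(st[2]); print(n,P,"stand",1000*np.array([c*d[0]+s*d[1],-s*d[0]+c*d[1]]))
E
```

```text
kink [ 0.513  -0.2348  0.115 ] stand [  4.827  -45.8299]
end [ 0.5499 -0.2342  0.115 ] stand [ 41.7261 -45.8684]
tip [ 0.5706 -0.2338  0.115 ] stand [ 62.4865 -45.8901]
back [ 0.4533 -0.2352  0.08  ] stand [-54.8167 -45.081 ]
clipapex [ 0.5903 -0.2317  0.1   ] stand [ 82.193  -44.1683]
base+x-y [ 0.6515 -0.267   0.015 ] stand [142.7411 -80.5895]
base-x-y [ 0.3969 -0.2721  0.015 ] stand [-111.8962  -80.953 ]
```

Call:
apply_moves(
  plan=[
    {"translation": [-0.02,0,0],"angular": [0.0045,-0.0057,0],"hand": 0.0},
    {"translation": [-0.03,0,0],"angular": [0,0,0],"hand": 0.0},
    {"translation": [-0.03,0,0],"angular": [0,0,0],"hand": 0.0},
    {"translation": [-0.03,0,0],"angular": [0,0,0],"hand": 0.0},
    {"translation": [-0.008,0,0.01],"angular": [0,0,0],"hand": 0.0},
    {"translation": [0,0,0],"angular": [0,0,0],"hand": 0.0},
  ],
)

```text
time_s: 12.15
eef_pos: [0.4096, -0.2377, 0.1315]
eef_rot: [-0.003, 1.0, 0.009, -0.003]
wrist_force: [-0.4, -0.7, 0.1]
opening: 0.002
```

```bash
python3 - <<'E'
from h import *
go(.4162,-.2388,.052,.0188)
w=cam("wrist"); cv2.imwrite("pics/w11.png",cv2.resize(w["img"][:,:,::-1],None,fx=1.5,fy=1.5))
E
```

```text
t 12.15 pos [ 0.4096 -0.2377  0.1315] yaw 0.0182 open 0.002 F [-0.4 -0.7  0.1]
 rotvec [-0.0051  0.0058 -0.0007]  then trans(tool after) [0.0066 0.0012 0.0795]  trans(tool now) [0.0071 0.0016 0.0795]
```

View pics/w11.png

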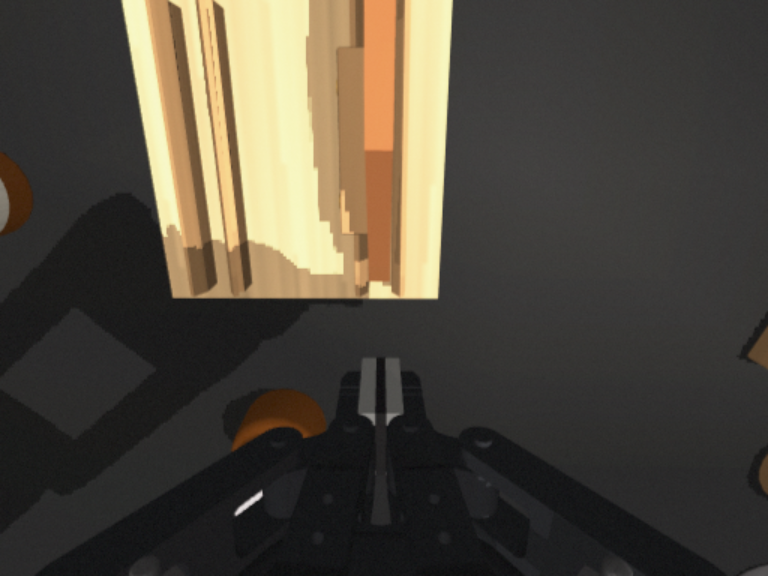

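```bash
python3 - <<'E'
from h import *
np.set_printoptions(precision=4,suppress=True)
w=cam("wrist"); st=np.array([.5073,-.1891,.0188])
for n,uv,z in [("kink",(378,150),.115),("back",(380,282),.08),("base-x-y",(438,298),.015),("base-x+y",(173,298),.015)]:
    P=unproj(w,np.array(uv)/1.5,z); d=P[:2]-st[:2];c,s=np.cos(st[2]),np.sin(st[2]); print(n,P,"stand",1000*np.array([c*d[0]+s*d[1],-s*d[0]+c*d[1]]))
E
```

```text
kink [ 0.4922 -0.2351  0.115 ] stand [-15.9661 -45.7326]
back [ 0.4316 -0.2368  0.08  ] stand [-76.603  -46.2786]
base-x-y [ 0.3998 -0.2744  0.015 ] stand [-109.052   -83.2305]
base-x+y [ 0.3963 -0.1038  0.015 ] stand [-109.3488   87.3429]
```

The board's origin is at stand x ≈ -16 and its back end at world x ≈ 0.432. The finger front is at 0.421, so there's about 11 mm of clearance. Descending behind it.

Call:
apply_moves(
  plan=[
    {"translation": [0,0.001,0.02],"angular": [-0.005,0.006,0],"hand": 0.0},
    {"translation": [0,0,0.03],"angular": [0,0,0],"hand": 0.0},
    {"translation": [0,0,0.03],"angular": [0,0,0],"hand": 0.0},
    {"translation": [0,0,0],"angular": [0,0,0],"hand": 0.0},
    {"translation": [0.005,0,0],"angular": [0,0,0],"hand": 0.0},
    {"translation": [0.005,0,0],"angular": [0,0,0],"hand": 0.0},
    {"translation": [0.005,0,0],"angular": [0,0,0],"hand": 0.0},
    {"translation": [0,0,0],"angular": [0,0,0],"hand": 0.0},
  ],
)

```text
time_s: 13.25
eef_pos: [0.4262, -0.2395, 0.0537]
eef_rot: [0.001, 1.0, 0.01, 0.002]
wrist_force: [-0.5, -0.3, -0.6]
opening: 0.004
```

```bash
python3 - <<'E'
from h import *
st=[.5073,-.1891,.0188]
g=world(st,[[-60,-48,0]])[0]
go(g[0],g[1],.052,.0188)
w=cam("wrist"); cv2.imwrite("pics/w12.png",cv2.resize(w["img"][:,:,::-1],None,fx=1.5,fy=1.5))
s=cam("scene"); cv2.imwrite("pics/s12.png",cv2.resize(s["img"][90:230,120:300,::-1],None,fx=4,fy=4,interpolation=cv2.INTER_CUBIC))
E
```

```text
t 13.25 pos [ 0.4262 -0.2395  0.0537] yaw 0.0194 open 0.004 F [-0.5 -0.3 -0.6]
 rotvec [ 0.0029 -0.0031  0.0006]  then trans(tool after) [ 0.022  -0.0008  0.0017]  trans(tool now) [ 0.022  -0.0008  0.0018]
```

View pics/w12.png

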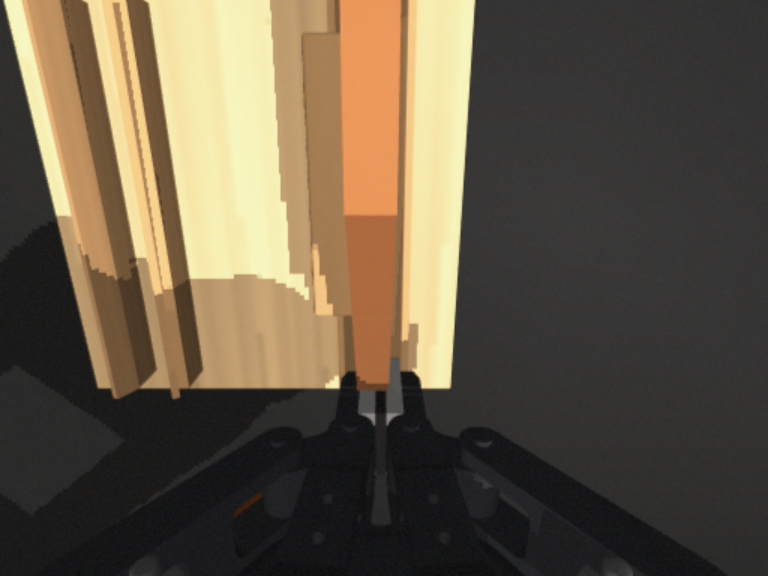

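View pics/s12.png

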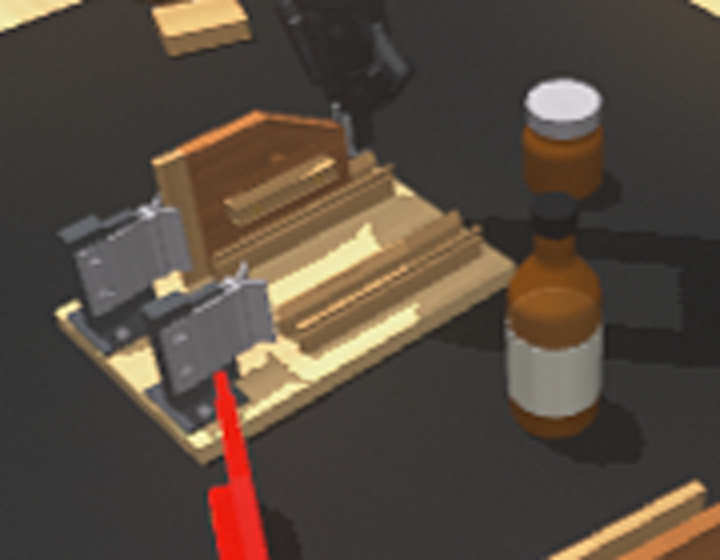

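The fingers are behind the back end at (374,385) and nearly touching. I'll push forward in steps, shifting 1.5 mm to the left.

Call:
apply_moves(
  plan=[
    {"translation": [0.004,-0.0015,0],"angular": [0.002,-0.003,0],"hand": 0.0},
    {"translation": [0.004,0,0],"angular": [0,0,0],"hand": 0.0},
    {"translation": [0.003,0,0],"angular": [0,0,0],"hand": 0.0},
    {"translation": [0,0,0],"angular": [0,0,0],"hand": 0.0},
  ],
)

```text
time_s: 13.85
eef_pos: [0.4352, -0.2373, 0.0531]
eef_rot: [-0.0, 1.0, 0.01, -0.002]
wrist_force: [-8.9, -0.2, 6.1]
opening: 0.0
```

Call:
apply_moves(
  plan=[
    {"translation": [0.003,0,0],"angular": [0,0,0],"hand": 0.0},
    {"translation": [0.003,0,0],"angular": [0,0,0],"hand": 0.0},
    {"translation": [0,0,0],"angular": [0,0,0],"hand": 0.0},
  ],
)

```text
time_s: 14.22
eef_pos: [0.4392, -0.237, 0.053]
eef_rot: [-0.001, 1.0, 0.01, -0.004]
wrist_force: [-17.9, -0.4, 14.5]
opening: -0.005
```

Call:
apply_moves(
  plan=[
    {"translation": [0.002,0,0],"angular": [0,0,0],"hand": 0.0},
    {"translation": [0.001,0,0],"angular": [0,0,0],"hand": 0.0},
    {"translation": [0,0,0],"angular": [0,0,0],"hand": 0.0},
  ],
)

```text
time_s: 14.6
eef_pos: [0.4431, -0.2371, 0.053]
eef_rot: [-0.001, 1.0, 0.01, -0.003]
wrist_force: [-12.3, -0.5, 10.0]
opening: 0.004
```

```bash
python3 - <<'E'
from h import *
st=[.5073,-.1891,.0188]
g=world(st,[[-60,-48,0]])[0]
go(g[0],g[1],.052,.0188)
s=cam("scene"); cv2.imwrite("pics/s13.png",cv2.resize(s["img"][90:230,120:300,::-1],None,fx=4,fy=4,interpolation=cv2.INTER_CUBIC))
E
```

```text
t 14.6 pos [ 0.4431 -0.2371  0.053 ] yaw 0.0195 open 0.004 F [-12.3  -0.5  10. ]
 rotvec [-0.0013  0.0061  0.0006]  then trans(tool after) [0.0051 0.0012 0.001 ]  trans(tool now) [0.0051 0.0012 0.001 ]
```

View pics/s13.png

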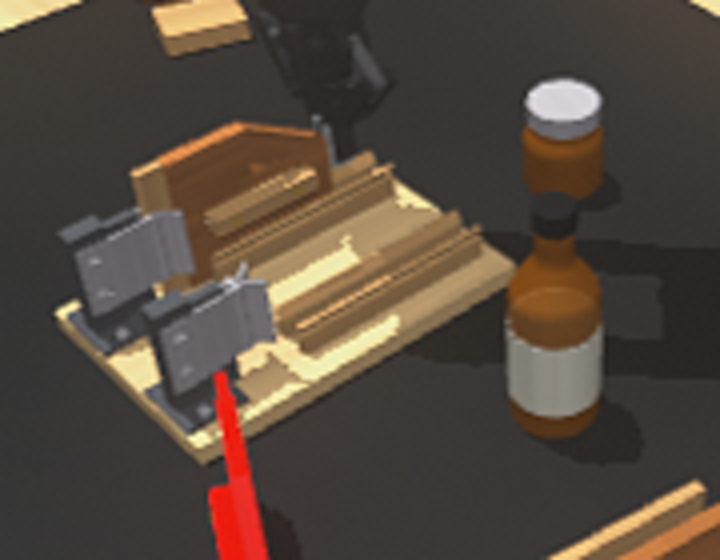

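The board is upright and has entered the leaves, with about 5 mm left to go.

Call:
apply_moves(
  plan=[
    {"translation": [0.002,0,0.001],"angular": [0,0.004,0],"hand": 0.0},
    {"translation": [0.001,0,0],"angular": [0,0,0],"hand": 0.0},
    {"translation": [0,0,0],"angular": [0,0,0],"hand": 0.0},
  ],
)

```text
time_s: 15.02
eef_pos: [0.4463, -0.237, 0.052]
eef_rot: [-0.001, 1.0, 0.01, -0.001]
wrist_force: [-12.2, -0.6, 9.1]
opening: 0.003
```

Call:
apply_moves(
  plan=[
    {"translation": [0.0015,0,0],"angular": [0,0,0],"hand": 0.0},
    {"translation": [0,0,0],"angular": [0,0,0],"hand": 0.0},
    {"translation": [0,0,0],"angular": [0,0,0],"hand": 0.0},
  ],
)

```text
time_s: 15.4
eef_pos: [0.4479, -0.237, 0.052]
eef_rot: [-0.001, 1.0, 0.01, -0.001]
wrist_force: [-11.5, -0.7, 9.0]
opening: -0.001
```

Call:
apply_moves(
  plan=[
    {"translation": [0.0015,0,0],"angular": [0,0,0],"hand": 0.0},
    {"translation": [0,0,0],"angular": [0,0,0],"hand": 0.0},
    {"translation": [0,0,0],"angular": [0,0,0],"hand": 0.0},
  ],
)

```text
time_s: 15.78
eef_pos: [0.4482, -0.2369, 0.052]
eef_rot: [-0.001, 1.0, 0.01, -0.002]
wrist_force: [-16.4, -0.2, 13.9]
opening: -0.0
```

Call:
apply_moves(
  plan=[
    {"translation": [0.0015,0,0],"angular": [0,0,0],"hand": 0.0},
    {"translation": [0,0,0],"angular": [0,0,0],"hand": 0.0},
    {"translation": [0,0,0],"angular": [0,0,0],"hand": 0.0},
  ],
)

```text
time_s: 16.15
eef_pos: [0.4482, -0.2369, 0.052]
eef_rot: [-0.001, 1.0, 0.01, -0.004]
wrist_force: [-24.9, -1.8, 19.9]
opening: 0.001
```

```bash
python3 - <<'E'
from h import *
st=[.5073,-.1891,.0188]
g=world(st,[[-60,-48,0]])[0]
go(g[0],g[1],.052,.0188)
s=cam("scene"); cv2.imwrite("pics/s14.png",cv2.resize(s["img"][90:230,120:300,::-1],None,fx=4,fy=4,interpolation=cv2.INTER_CUBIC))
w=cam("wrist"); cv2.imwrite("pics/w14.png",cv2.resize(w["img"][:,:,::-1],None,fx=1.5,fy=1.5))
E
```

```text
t 16.15 pos [ 0.4482 -0.2369  0.052 ] yaw 0.0203 open 0.001 F [-24.9  -1.8  19.9]
 rotvec [-0.0022  0.0075  0.0015]  then trans(tool after) [-0.      0.0013 -0.    ]  trans(tool now) [-0.      0.0013 -0.    ]
```

View pics/s14.png

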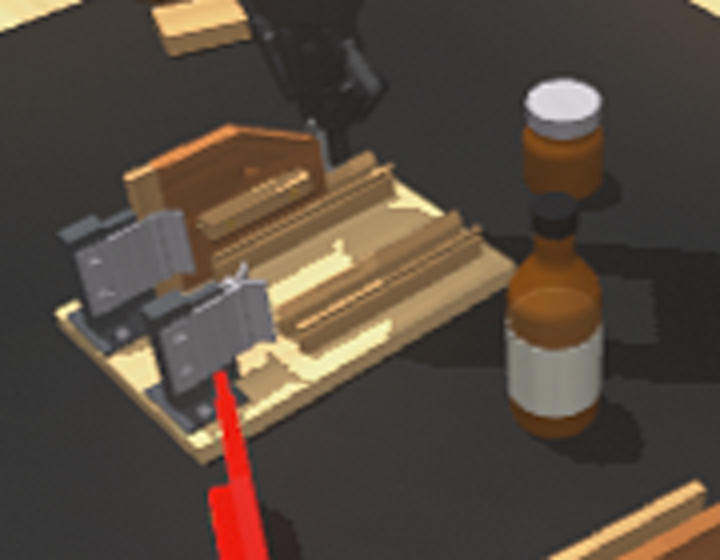

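View pics/w14.png

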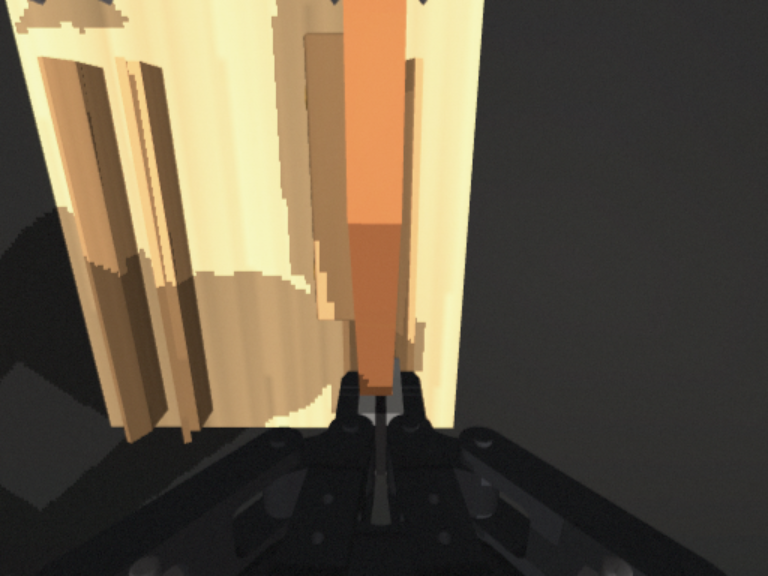

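Home: x is fixed at 0.4482 (exactly the predicted home position) while the force rose to 25 N. Backing off and rising.

Call:
apply_moves(
  plan=[
    {"translation": [-0.004,0,0],"angular": [0,0,0],"hand": 0.0},
    {"translation": [-0.012,0,0],"angular": [0.0,0.006,0],"hand": 0.0},
    {"translation": [-0.005,0,-0.01],"angular": [0,0,0],"hand": 0.0},
    {"translation": [0,0,-0.05],"angular": [0,0,0],"hand": 0.0},
    {"translation": [0,0,-0.06],"angular": [0,0,0],"hand": 0.03},
    {"translation": [0,0,-0.06],"angular": [0,0,0],"hand": 0.04},
    {"translation": [0,0,0],"angular": [0,0,0],"hand": 0.04},
  ],
)

```text
time_s: 17.12
eef_pos: [0.4329, -0.2398, 0.2386]
eef_rot: [0.004, 1.0, 0.01, 0.009]
wrist_force: [-0.4, 0.6, -0.7]
opening: 0.467
```

```bash
python3 - <<'E'
from h import *
np.set_printoptions(precision=4,suppress=True)
go(.5301,.2422,.23,-.119)
s=cam("scene"); cv2.imwrite("pics/s15.png",cv2.resize(s["img"][90:230,120:300,::-1],None,fx=4,fy=4,interpolation=cv2.INTER_CUBIC))
w=cam("wrist"); cv2.imwrite("pics/w15.png",cv2.resize(w["img"][:,:,::-1],None,fx=1.5,fy=1.5))
E
```

```text
t 17.12 pos [ 0.4329 -0.2398  0.2386] yaw 0.0194 open 0.467 F [-0.4  0.6 -0.7]
 rotvec [ 0.0071 -0.0185  0.1383]  then trans(tool after) [ 0.0393 -0.4902  0.0086]  trans(tool now) [ 0.1064 -0.4801  0.0065]
```

View pics/s15.png

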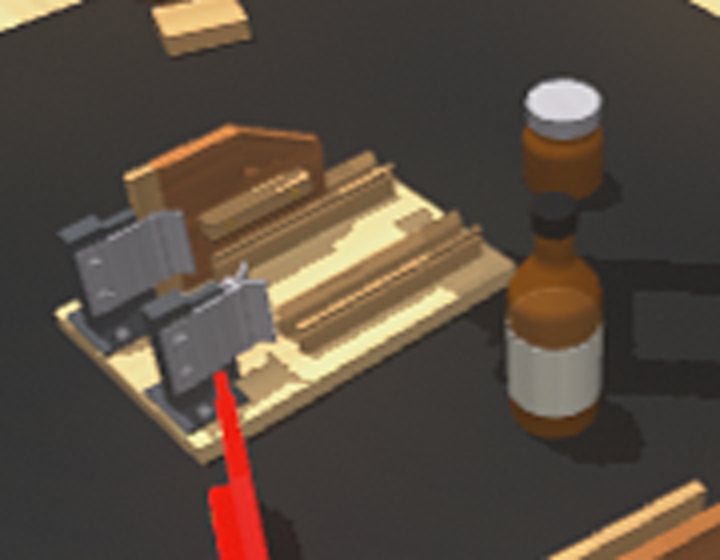

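View pics/w15.png

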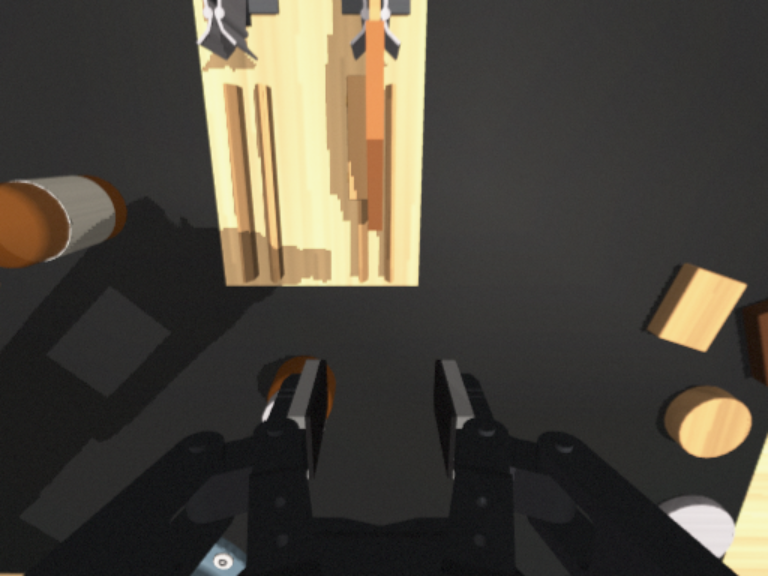

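right_side stays in its clip after letting go, its body end at about (374,25) sitting right up to the leaves. Now left_side.

Call:
apply_moves(
  plan=[
    {"translation": [0,0,0],"angular": [0.0035,-0.009,0.069],"hand": 0.04},
    {"translation": [0,0,0],"angular": [0.0035,-0.009,0.069],"hand": 0.04},
    {"translation": [0.005,-0.061,0],"angular": [0,0,0],"hand": 0.04},
    {"translation": [0.005,-0.061,0],"angular": [0,0,0],"hand": 0.04},
    {"translation": [0.005,-0.061,0],"angular": [0,0,0],"hand": 0.04},
    {"translation": [0.005,-0.061,0],"angular": [0,0,0],"hand": 0.04},
    {"translation": [0.005,-0.061,0],"angular": [0,0,0],"hand": 0.04},
    {"translation": [0.005,-0.061,0],"angular": [0,0,0],"hand": 0.04},
    {"translation": [0.005,-0.061,0],"angular": [0,0,0],"hand": 0.04},
    {"translation": [0.005,-0.061,0],"angular": [0,0,0],"hand": 0.04},
  ],
)

```text
time_s: 18.48
eef_pos: [0.5268, 0.244, 0.2329]
eef_rot: [-0.003, 0.998, -0.059, -0.006]
wrist_force: [1.6, -0.6, 0.7]
opening: 0.471
```

Call:
apply_moves(
  plan=[
    {"translation": [0,0,0],"angular": [0,0,0],"hand": 0.04},
  ],
)

```text
time_s: 18.6
eef_pos: [0.5264, 0.2458, 0.2324]
eef_rot: [-0.004, 0.998, -0.057, -0.007]
wrist_force: [-1.1, -0.6, -0.2]
opening: 0.468
```

```bash
python3 - <<'E'
from h import *
np.set_printoptions(precision=4,suppress=True)
go(.5301,.2422,.086,-.119)
w=cam("wrist"); cv2.imwrite("pics/w16.png",cv2.resize(w["img"][:,:,::-1],None,fx=1.5,fy=1.5))
B=[[0,0,100],[60,0,100],[80,0,100],[-60,0,65]]
print(1.5*proj(w,world([.5549,.2392,3.0226],B,.012)))
t=cam("top"); cv2.imwrite("pics/t16.png",cv2.resize(t["img"][100:260,280:420,::-1],None,fx=4,fy=4,interpolation=cv2.INTER_CUBIC))
E
```

```text
t 18.6 pos [0.5264 0.2458 0.2324] yaw -0.1136 open 0.468 F [-1.1 -0.6 -0.2]
 rotvec [-0.0066  0.0136  0.0054]  then trans(tool after) [0.0041 0.0032 0.1464]  trans(tool now) [0.0061 0.0042 0.1463]
[[388.0258 233.3358]
 [386.9525 322.2302]
 [386.628  349.1009]
 [388.5606 130.0012]]
```

View pics/w16.png

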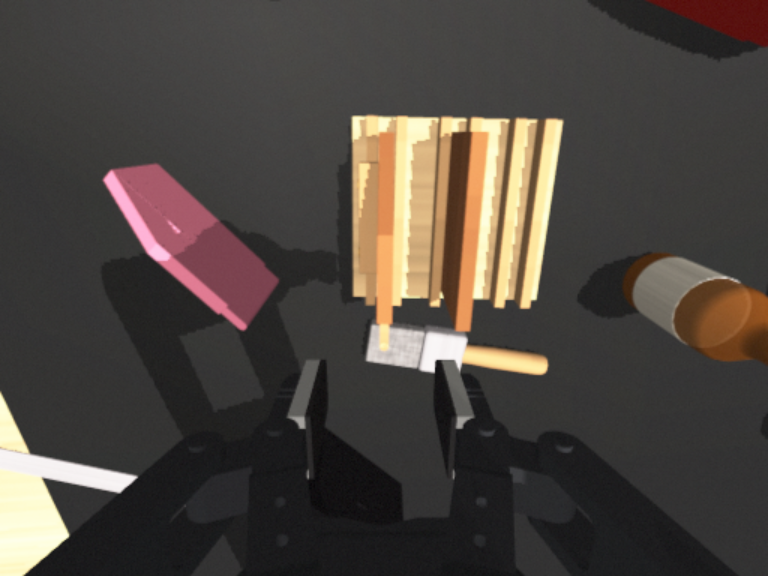

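View pics/t16.png

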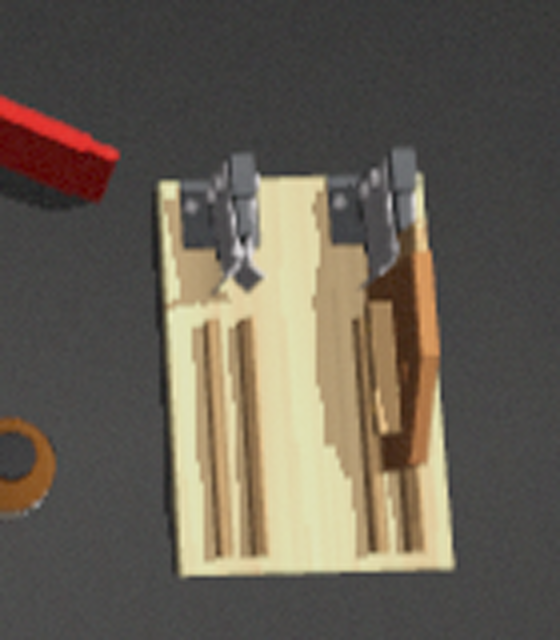

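The prediction matches the left_side pixels to within 2 px. Kink is at (386,235), body end (385,323), and pink is clearly separate at (190,245). In the top view right_side stands in its rail. Descending and gripping.

Call:
apply_moves(
  plan=[
    {"translation": [0,0,0],"angular": [-0.0066,0.0136,0.0054],"hand": 0.04},
    {"translation": [0.004,0.0025,0.03],"angular": [0,0,0],"hand": 0.04},
    {"translation": [0,0,0.04],"angular": [0,0,0],"hand": 0.04},
    {"translation": [0,0,0.04],"angular": [0,0,0],"hand": 0.04},
    {"translation": [0,0,0.028],"angular": [0,0,0],"hand": 0.04},
    {"translation": [0,0,0.008],"angular": [0,0,0],"hand": 0.04},
    {"translation": [0,0,0],"angular": [0,0,0],"hand": 0.04},
  ],
)

```text
time_s: 19.58
eef_pos: [0.5323, 0.2384, 0.0893]
eef_rot: [0.0, 0.998, -0.063, 0.002]
wrist_force: [0.5, -0.8, 0.6]
opening: 0.472
```

```bash
python3 - <<'E'
from h import *
np.set_printoptions(precision=4,suppress=True)
go(.5301,.2422,.086,-.119)
w=cam("wrist"); cv2.imwrite("pics/w17.png",cv2.resize(w["img"][:,:,::-1],None,fx=1.5,fy=1.5))
B=[[0,0,100],[60,0,100],[80,0,100],[-60,0,65]]
print(1.5*proj(w,world([.5549,.2392,3.0226],B,.012)))
E
```

```text
t 19.57 pos [0.5323 0.2384 0.0893] yaw -0.1257 open 0.472 F [ 0.5 -0.8  0.6]
 rotvec [-0.0002 -0.004  -0.0067]  then trans(tool after) [-0.0026 -0.0035  0.0033]  trans(tool now) [-0.0027 -0.0035  0.0033]
[[370.7297 353.6819]
 [372.9921 504.7906]
 [373.6238 546.9835]
 [370.5115 149.0235]]
```

View pics/w17.png

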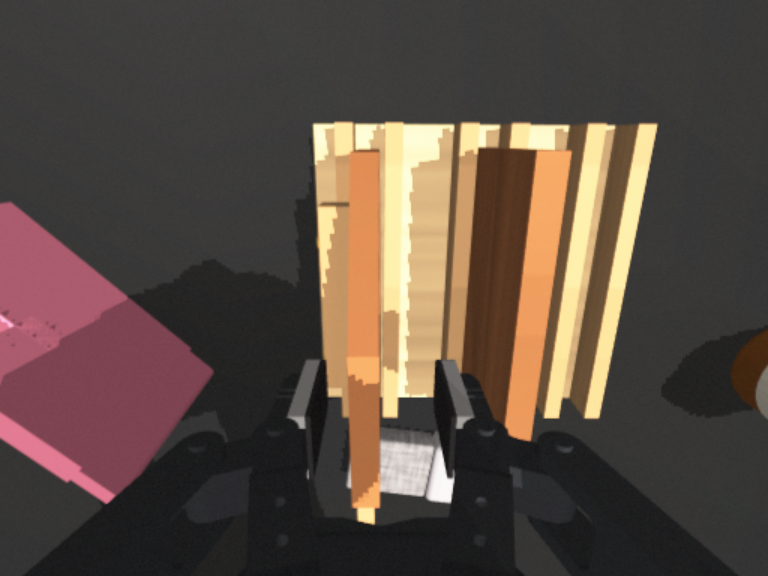

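Call:
apply_moves(
  plan=[
    {"translation": [-0.002,-0.004,0.005],"angular": [0,-0.004,-0.006],"hand": 0.04},
    {"translation": [0,0,0],"angular": [0,0,0],"hand": 0.04},
    {"translation": [0,0,0],"angular": [0,0,0],"hand": 0.0},
    {"translation": [0,0,0],"angular": [0,0,0],"hand": 0.0},
    {"translation": [0,0,0],"angular": [0,0,0],"hand": 0.0},
    {"translation": [0,0,0],"angular": [0,0,0],"hand": 0.0},
    {"translation": [0,0,0],"angular": [0,0,0],"hand": 0.0},
  ],
)

```text
time_s: 20.5
eef_pos: [0.531, 0.2435, 0.0845]
eef_rot: [-0.0, 0.998, -0.059, 0.0]
wrist_force: [-0.3, 0.1, 4.8]
opening: 0.104
```

```bash
python3 - <<'E'
from h import *
go(.5301,.2422,.26,-.119)
E
```

```text
t 20.5 pos [0.531  0.2435 0.0845] yaw -0.1184 open 0.104 F [-0.3  0.1  4.8]
 rotvec [-0.0007 -0.0007  0.0006]  then trans(tool after) [-0.0008  0.0014 -0.1755]  trans(tool now) [-0.0006  0.0013 -0.1755]
```

Gripped (opening 9 mm). Lifting, then turning it end for end at height.

Call:
apply_moves(
  plan=[
    {"translation": [0,0,-0.02],"angular": [0,0,0],"hand": 0.0},
    {"translation": [0,0,-0.04],"angular": [0,0,0],"hand": 0.0},
    {"translation": [0,0,-0.045],"angular": [0,0,0],"hand": 0.0},
    {"translation": [0,0,-0.045],"angular": [0,0,0],"hand": 0.0},
    {"translation": [0,0,-0.045],"angular": [0,0,0],"hand": 0.0},
    {"translation": [0,0,0],"angular": [0,0,-0.1],"hand": 0.0},
    {"translation": [0,0,0],"angular": [0,0,-0.17],"hand": 0.0},
    {"translation": [0,0,0],"angular": [0,0,-0.17],"hand": 0.0},
    {"translation": [0,0,0],"angular": [0,0,-0.17],"hand": 0.0},
    {"translation": [0,0,0],"angular": [0,0,-0.17],"hand": 0.0},
  ],
)

```text
time_s: 21.75
eef_pos: [0.5303, 0.2432, 0.2799]
eef_rot: [-0.0, 0.945, 0.327, 0.0]
wrist_force: [-0.8, 0.3, -2.0]
opening: 0.109
```

Call:
apply_moves(
  plan=[
    {"translation": [0,0,0],"angular": [0,0,-0.17],"hand": 0.0},
    {"translation": [0,0,0],"angular": [0,0,-0.17],"hand": 0.0},
    {"translation": [0,0,0],"angular": [0,0,-0.17],"hand": 0.0},
    {"translation": [0,0,0],"angular": [0,0,-0.17],"hand": 0.0},
    {"translation": [0,0,0],"angular": [0,0,-0.17],"hand": 0.0},
    {"translation": [0,0,0],"angular": [0,0,-0.17],"hand": 0.0},
    {"translation": [0,0,0],"angular": [0,0,-0.17],"hand": 0.0},
    {"translation": [0,0,0],"angular": [0,0,-0.17],"hand": 0.0},
    {"translation": [0,0,0],"angular": [0,0,-0.17],"hand": 0.0},
    {"translation": [0,0,0],"angular": [0,0,-0.17],"hand": 0.0},
  ],
)

```text
time_s: 23.0
eef_pos: [0.5303, 0.2432, 0.2799]
eef_rot: [0.0, 0.378, 0.926, 0.0]
wrist_force: [-0.3, -0.7, -0.4]
opening: 0.107
```

Call:
apply_moves(
  plan=[
    {"translation": [0,0,0],"angular": [0,0,-0.17],"hand": 0.0},
    {"translation": [0,0,0],"angular": [0,0,-0.17],"hand": 0.0},
    {"translation": [0,0,0],"angular": [0,0,-0.17],"hand": 0.0},
    {"translation": [0,0,0],"angular": [0,0,-0.17],"hand": 0.0},
    {"translation": [0,0,0],"angular": [0,0,-0.1],"hand": 0.0},
    {"translation": [0,0,0],"angular": [0,0,0],"hand": 0.0},
  ],
)

```text
time_s: 23.75
eef_pos: [0.5304, 0.2432, 0.2797]
eef_rot: [0.0, 0.0, 1.0, 0.0]
wrist_force: [-0.2, 0.5, -0.2]
opening: 0.108
```

```bash
python3 - <<'E'
from h import *
st=[.5073,-.1891,.0188]
g=world(st,[[-16,49,0]])[0]; print(g)
go(g[0],g[1],.28,.0188+np.pi)
s=cam("scene"); cv2.imwrite("pics/s18.png",s["img"][:,:,::-1])
E
```

```text
[ 0.49038168 -0.14040944  0.        ]
t 23.75 pos [0.5304 0.2432 0.2797] yaw 3.1406 open 0.108 F [-0.2  0.5 -0.2]
 rotvec [ 0.0003  0.0003 -0.0198]  then trans(tool after) [ 4.730e-02 -3.828e-01 -3.000e-04]  trans(tool now) [ 0.0397 -0.3837 -0.0004]
```

View pics/s18.png

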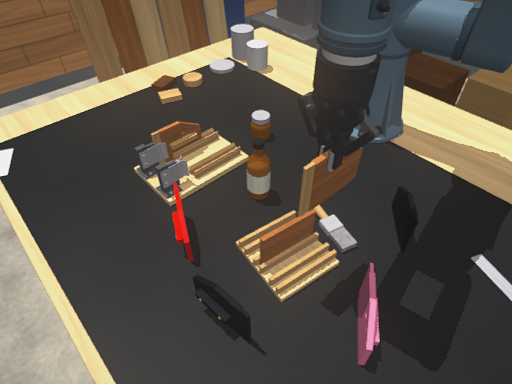

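left_side now has its tongue forward and its plain face out. Moving over the left rail.

Call:
apply_moves(
  plan=[
    {"translation": [0,0,0],"angular": [0,0,-0.02],"hand": 0.0},
    {"translation": [0.0059,-0.048,0],"angular": [0,0,0],"hand": 0.0},
    {"translation": [0.0059,-0.048,0],"angular": [0,0,0],"hand": 0.0},
    {"translation": [0.0059,-0.048,0],"angular": [0,0,0],"hand": 0.0},
    {"translation": [0.0059,-0.048,0],"angular": [0,0,0],"hand": 0.0},
    {"translation": [0.0059,-0.048,0],"angular": [0,0,0],"hand": 0.0},
    {"translation": [0.0059,-0.048,0],"angular": [0,0,0],"hand": 0.0},
    {"translation": [0.0059,-0.048,0],"angular": [0,0,0],"hand": 0.0},
    {"translation": [0.0059,-0.047,0],"angular": [0,0,0],"hand": 0.0},
    {"translation": [0,0,0],"angular": [0,0,0],"hand": 0.0},
  ],
)

```text
time_s: 25.05
eef_pos: [0.4906, -0.1435, 0.279]
eef_rot: [-0.0, -0.008, 1.0, -0.0]
wrist_force: [-0.4, 0.8, -0.8]
opening: 0.103
```

```bash
python3 - <<'E'
from h import *
st=[.5073,-.1891,.0188]
g=world(st,[[-16,49,0]])[0]; print(g)
go(g[0],g[1],.15,.0188+np.pi)
E
```

```text
[ 0.49038168 -0.14040944  0.        ]
t 25.05 pos [ 0.4906 -0.1435  0.279 ] yaw -3.1265 open 0.103 F [-0.4  0.8 -0.8]
 rotvec [-0.0004 -0.0001 -0.0037]  then trans(tool after) [0.0002 0.0031 0.129 ]  trans(tool now) [0.0002 0.0031 0.129 ]
```

Call:
apply_moves(
  plan=[
    {"translation": [0,0.003,0.03],"angular": [0,0,-0.004],"hand": 0.0},
    {"translation": [0,0,0.05],"angular": [0,0,0],"hand": 0.0},
    {"translation": [0,0,0.045],"angular": [0,0,0],"hand": 0.0},
    {"translation": [0,0,0],"angular": [0,0,0],"hand": 0.0},
    {"translation": [0,0,0],"angular": [0,0,0],"hand": 0.0},
  ],
)

```text
time_s: 25.68
eef_pos: [0.4922, -0.1375, 0.1557]
eef_rot: [0.001, -0.012, 1.0, -0.0]
wrist_force: [0.5, -0.5, -0.1]
opening: 0.106
```

```bash
python3 - <<'E'
from h import *
st=[.5073,-.1891,.0188]
g=world(st,[[-16,49,0]])[0]; print(g)
go(g[0],g[1],.0875,.0188+np.pi)
w=cam("wrist"); cv2.imwrite("pics/w19.png",cv2.resize(w["img"][:,:,::-1],None,fx=1.5,fy=1.5))
s=cam("scene"); cv2.imwrite("pics/s19.png",cv2.resize(s["img"][90:230,120:300,::-1],None,fx=4,fy=4,interpolation=cv2.INTER_CUBIC))
t=cam("top"); cv2.imwrite("pics/t19.png",cv2.resize(t["img"][100:260,280:420,::-1],None,fx=4,fy=4,interpolation=cv2.INTER_CUBIC))
E
```

```text
[ 0.49038168 -0.14040944  0.        ]
t 25.68 pos [ 0.4922 -0.1375  0.1557] yaw -3.1171 open 0.106 F [ 0.5 -0.5 -0.1]
 rotvec [-0.0006  0.0019  0.0057]  then trans(tool after) [ 0.0019 -0.0029  0.0682]  trans(tool now) [ 0.002  -0.0028  0.0682]
```

View pics/w19.png

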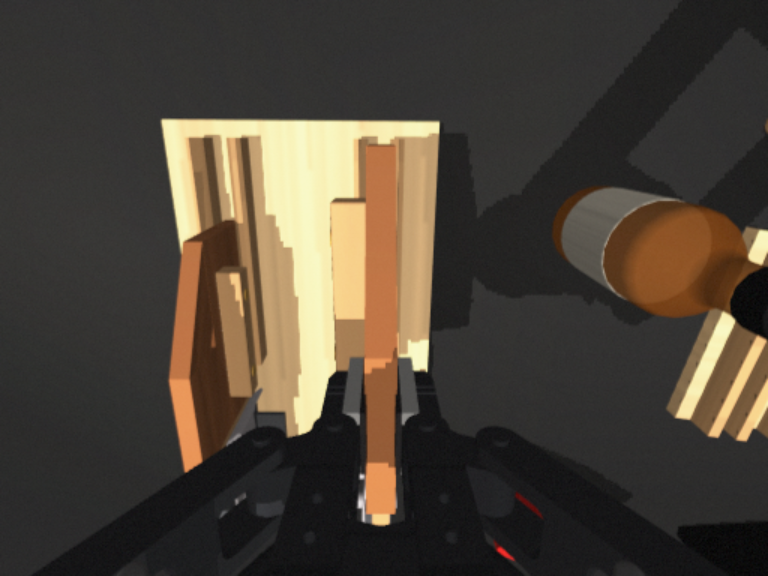

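View pics/s19.png

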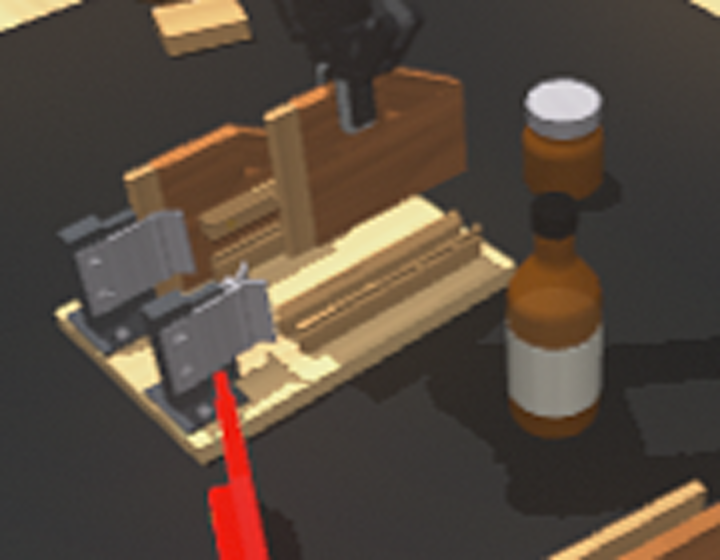

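View pics/t19.png

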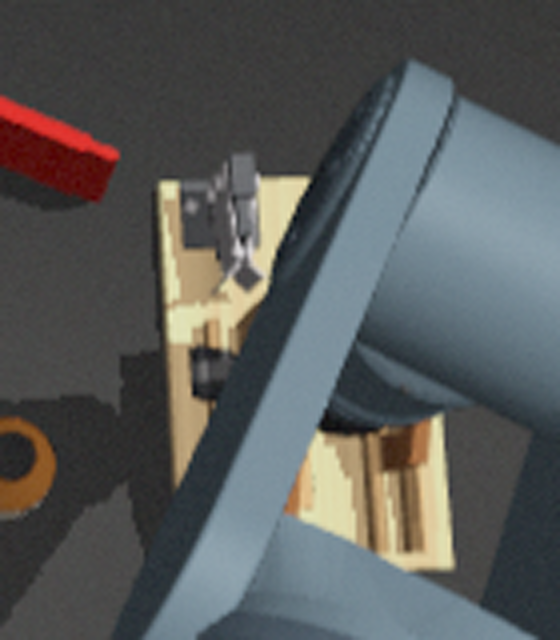

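```bash
python3 - <<'E'
from h import *
np.set_printoptions(precision=1,suppress=True)
w=cam("wrist"); cv2.imwrite("pics/w20.png",cv2.resize(w["img"][75:255,190:310,::-1],None,fx=4,fy=4,interpolation=cv2.INTER_CUBIC)); st=np.array([.5073,-.1891,.0188])
print((proj(w,world(st,[[-100,48,39],[-100,48,15],[-110,85,15],[-50,48,39]]))-[190,75])*4)
o=ctrl.get_obs();p=o["eef_pos"]
b=[p[0]-.024,p[1],.0188+.0057]
print((proj(w,world(b,[[-60,0,65],[0,0,100],[-60,0,0]],p[2]-.0725))-[190,75])*4)
E
```

```text
[[237.7  61. ]
 [239.2  61.5]
 [400.5  16.2]
 [237.4 294.8]]
[[252.9  74.1]
 [252.3 642.4]
 [253.6  72. ]]
```

View pics/w20.png

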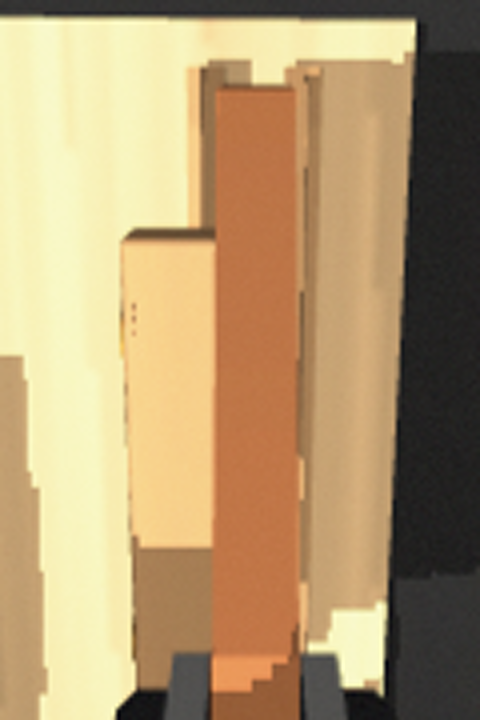

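Crop (4x): board back end is at column 256, groove centre at about 254, so a vertical drop lands within about 1 mm. Correcting the yaw slightly and lowering.

Call:
apply_moves(
  plan=[
    {"translation": [0,-0.0005,0.015],"angular": [0,0.002,0.0055],"hand": 0.0},
    {"translation": [0,0,0.015],"angular": [0,0,0],"hand": 0.0},
    {"translation": [0,0,0.012],"angular": [0,0,0],"hand": 0.0},
    {"translation": [0,0,0],"angular": [0,0,0],"hand": 0.0},
    {"translation": [0,0,0],"angular": [0,0,0],"hand": 0.0},
  ],
)

```text
time_s: 26.5
eef_pos: [0.4911, -0.1381, 0.1119]
eef_rot: [-0.001, -0.009, 1.0, 0.0]
wrist_force: [0.1, -0.5, -0.7]
opening: 0.106
```

```bash
python3 - <<'E'
from h import *
st=[.5073,-.1891,.0188]
g=world(st,[[-16,50,0]])[0]; print(g)
go(g[0],g[1],.0875,.0188+np.pi)
w=cam("wrist"); cv2.imwrite("pics/w21.png",cv2.resize(w["img"][75:255,190:310,::-1],None,fx=4,fy=4,interpolation=cv2.INTER_CUBIC))
s=cam("scene"); cv2.imwrite("pics/s21.png",cv2.resize(s["img"][90:230,120:300,::-1],None,fx=4,fy=4,interpolation=cv2.INTER_CUBIC))
E
```

```text
[ 0.49036288 -0.13940962  0.        ]
t 26.5 pos [ 0.4911 -0.1381  0.1119] yaw -3.1231 open 0.106 F [ 0.1 -0.5 -0.7]
 rotvec [ 0.0004 -0.002  -0.0003]  then trans(tool after) [ 0.0008 -0.0013  0.0244]  trans(tool now) [ 0.0008 -0.0014  0.0244]
```

View pics/w21.png

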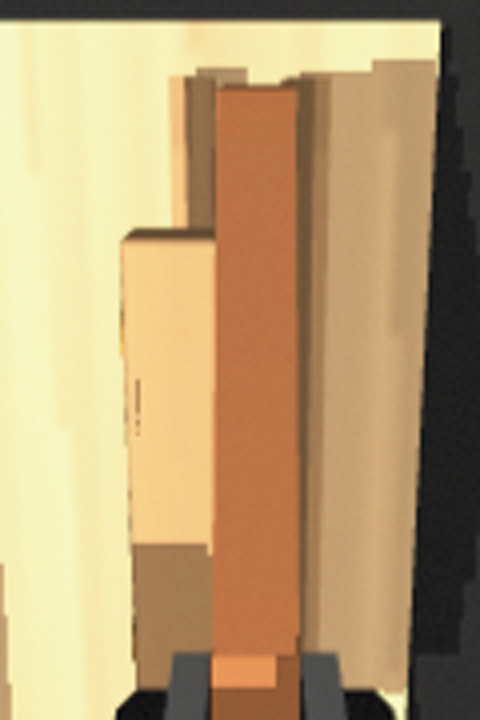

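View pics/s21.png

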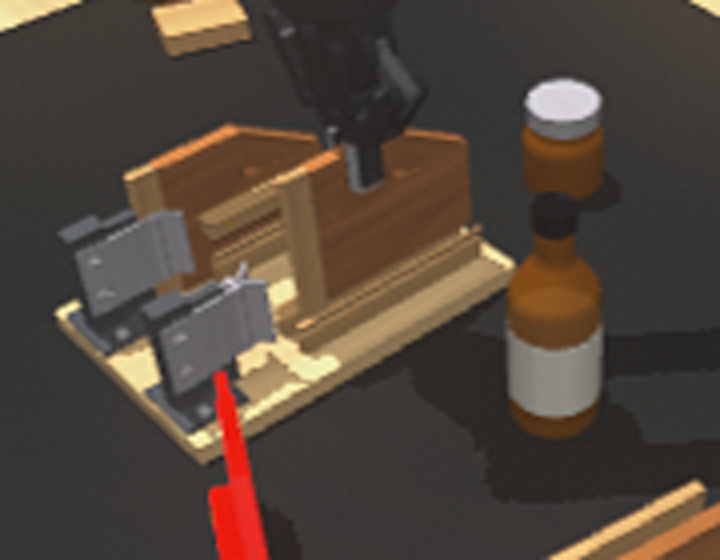

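Batten outer edges are at 169 and 327 (centre 248) and the board is at 255, about 1.3 mm too far right. Correcting and lowering into the groove.

Call:
apply_moves(
  plan=[
    {"translation": [0,-0.0013,0.002],"angular": [0,-0.002,0],"hand": 0.0},
    {"translation": [0,0,0.007],"angular": [0,0,0],"hand": 0.0},
    {"translation": [0,0,0.007],"angular": [0,0,0],"hand": 0.0},
    {"translation": [0,0,0.004],"angular": [0,0,0],"hand": 0.0},
    {"translation": [0,0,0],"angular": [0,0,0],"hand": 0.0},
  ],
)

```text
time_s: 27.22
eef_pos: [0.4907, -0.139, 0.0913]
eef_rot: [-0.0, -0.009, 1.0, 0.0]
wrist_force: [-0.1, 0.3, -0.7]
opening: 0.107
```

Call:
apply_moves(
  plan=[
    {"translation": [0,0,0.0015],"angular": [0,0,0],"hand": 0.0},
    {"translation": [0,0,0],"angular": [0,0,0],"hand": 0.0},
  ],
)

```text
time_s: 27.48
eef_pos: [0.4911, -0.1393, 0.0905]
eef_rot: [0.0, -0.009, 1.0, 0.0]
wrist_force: [-0.0, -0.7, -0.4]
opening: 0.105
```

```bash
python3 - <<'E'
from h import *
st=[.5073,-.1891,.0188]
g=world(st,[[-16,50,0]])[0]; print(g)
go(g[0],g[1],.0875,.0188+np.pi)
w=cam("wrist"); cv2.imwrite("pics/w22.png",cv2.resize(w["img"][75:255,190:310,::-1],None,fx=4,fy=4,interpolation=cv2.INTER_CUBIC))
s=cam("scene"); cv2.imwrite("pics/s22.png",cv2.resize(s["img"][90:230,120:300,::-1],None,fx=4,fy=4,interpolation=cv2.INTER_CUBIC))
E
```

```text
[ 0.49036288 -0.13940962  0.        ]
t 27.48 pos [ 0.4911 -0.1393  0.0905] yaw -3.123 open 0.105 F [-0.  -0.7 -0.4]
 rotvec [ 0.0003  0.0002 -0.0002]  then trans(tool after) [ 0.0008 -0.0001  0.003 ]  trans(tool now) [ 0.0008 -0.0001  0.003 ]
```

View pics/s22.png

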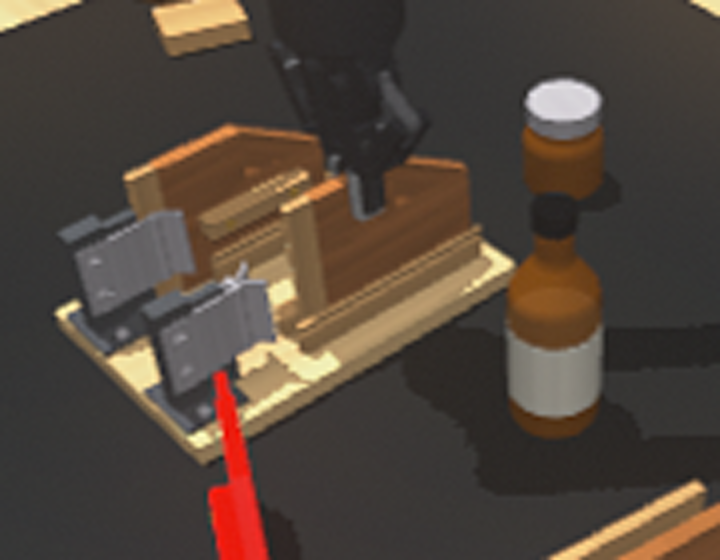

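Call:
apply_moves(
  plan=[
    {"translation": [0,0,0.0015],"angular": [0,0,0],"hand": 0.0},
    {"translation": [0,0,0],"angular": [0,0,0],"hand": 0.0},
    {"translation": [0,0,0],"angular": [0,0,0],"hand": 0.0},
  ],
)

```text
time_s: 27.95
eef_pos: [0.4911, -0.1393, 0.0889]
eef_rot: [0.0, -0.009, 1.0, 0.0]
wrist_force: [0.8, 0.1, -0.6]
opening: 0.105
```

Call:
apply_moves(
  plan=[
    {"translation": [0,0,0.001],"angular": [0,0,0],"hand": 0.0},
    {"translation": [0,0,0],"angular": [0,0,0],"hand": 0.0},
    {"translation": [0,0,0],"angular": [0,0,0],"hand": 0.0},
  ],
)

```text
time_s: 28.32
eef_pos: [0.4911, -0.1393, 0.0879]
eef_rot: [0.0, -0.009, 1.0, 0.0]
wrist_force: [-0.3, -0.0, -0.9]
opening: 0.102
```

Call:
apply_moves(
  plan=[
    {"translation": [0,0,0.001],"angular": [0,0,0],"hand": 0.0},
    {"translation": [0,0,0],"angular": [0,0,0],"hand": 0.0},
    {"translation": [0,0,0],"angular": [0,0,0],"hand": 0.0},
  ],
)

```text
time_s: 28.7
eef_pos: [0.4912, -0.1394, 0.0874]
eef_rot: [0.0, -0.009, 1.0, 0.0]
wrist_force: [-2.4, 0.0, 5.0]
opening: 0.103
```

Call:
apply_moves(
  plan=[
    {"translation": [0,0,0],"angular": [0,0,0],"hand": 0.015},
    {"translation": [0,0,0],"angular": [0,0,0],"hand": 0.025},
    {"translation": [0,0,0],"angular": [0,0,0],"hand": 0.04},
    {"translation": [0,0,0],"angular": [0,0,0],"hand": 0.04},
    {"translation": [0,0,-0.03],"angular": [0,0,0],"hand": 0.04},
    {"translation": [0,0,-0.04],"angular": [0,0,0],"hand": 0.04},
    {"translation": [0,0,0],"angular": [0,0,0],"hand": 0.04},
  ],
)

```text
time_s: 29.58
eef_pos: [0.4933, -0.1405, 0.1603]
eef_rot: [0.003, -0.009, 1.0, -0.002]
wrist_force: [-0.0, -0.6, 0.8]
opening: 0.47
```

```bash
python3 - <<'E'
from h import *
np.set_printoptions(precision=4,suppress=True)
st=[.5073,-.1891,.0188]
g=world(st,[[-125,50,0]])[0]; print(g)
go(g[0],g[1],.16,.0188+np.pi)
w=cam("wrist"); cv2.imwrite("pics/w23.png",cv2.resize(w["img"][:,:,::-1],None,fx=1.5,fy=1.5))
s=cam("scene"); cv2.imwrite("pics/s23.png",cv2.resize(s["img"][90:230,120:300,::-1],None,fx=4,fy=4,interpolation=cv2.INTER_CUBIC))
print(1.5*proj(w,world([.4671,-.1393,.0188],[[0,0,100],[-60,0,65]],.015)))
E
```

```text
[ 0.3814 -0.1415  0.    ]
t 29.57 pos [ 0.4933 -0.1405  0.1603] yaw -3.123 open 0.47 F [-0.  -0.6  0.8]
 rotvec [-0.0031  0.0061 -0.0002]  then trans(tool after) [0.1119 0.0011 0.0003]  trans(tool now) [ 0.1119  0.0011 -0.0004]
[[382.39   274.4464]
 [382.4636 134.8113]]
```

View pics/w23.png

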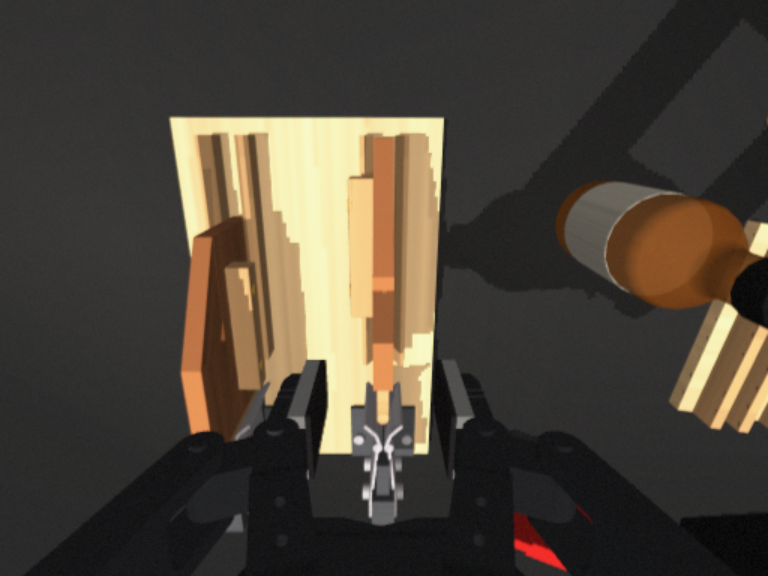

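View pics/s23.png

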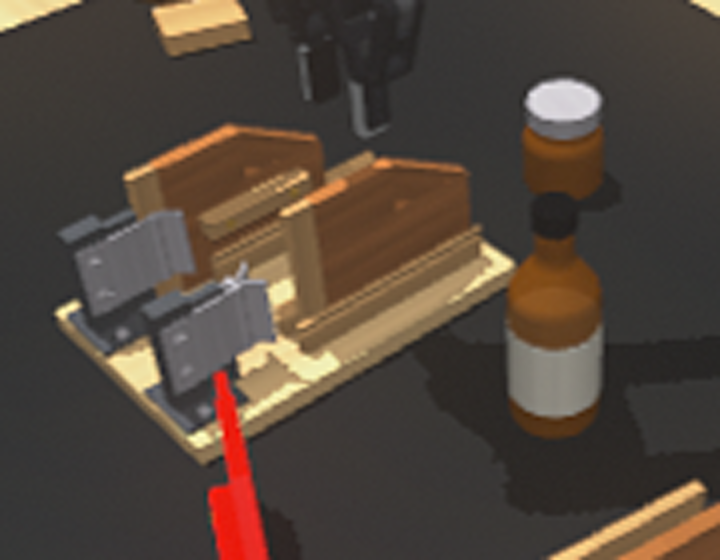

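left_side stands upright in the left rail, its back end at about (384,137), world x ≈ 0.407. Moving behind it with the fingers closed.

Call:
apply_moves(
  plan=[
    {"translation": [0.02,0.001,0],"angular": [-0.003,0.006,0],"hand": 0.0},
    {"translation": [0.03,0,0],"angular": [0,0,0],"hand": 0.0},
    {"translation": [0.03,0,0],"angular": [0,0,0],"hand": 0.0},
    {"translation": [0.025,0,0],"angular": [0,0,0],"hand": 0.0},
    {"translation": [0.007,0,0],"angular": [0,0,0],"hand": 0.0},
    {"translation": [0,0,0],"angular": [0,0,0],"hand": 0.0},
  ],
)

```text
time_s: 30.42
eef_pos: [0.379, -0.1403, 0.157]
eef_rot: [-0.003, -0.009, 1.0, 0.002]
wrist_force: [0.0, 0.9, -0.3]
opening: 0.0
```

```bash
python3 - <<'E'
from h import *
st=[.5073,-.1891,.0188]
g=world(st,[[-124,50,0]])[0]; print(g)
go(g[0],g[1],.052,.0188+np.pi)
s=cam("scene"); cv2.imwrite("pics/s24.png",cv2.resize(s["img"][90:230,120:300,::-1],None,fx=4,fy=4,interpolation=cv2.INTER_CUBIC))
E
```

```text
[ 0.38238197 -0.1414399   0.        ]
t 30.43 pos [ 0.379  -0.1403  0.157 ] yaw -3.1238 open 0.0 F [ 0.   0.9 -0.3]
 rotvec [ 0.0039 -0.0063 -0.001 ]  then trans(tool after) [-0.0034 -0.0012  0.105 ]  trans(tool now) [-0.004  -0.0016  0.1049]
```

View pics/s24.png

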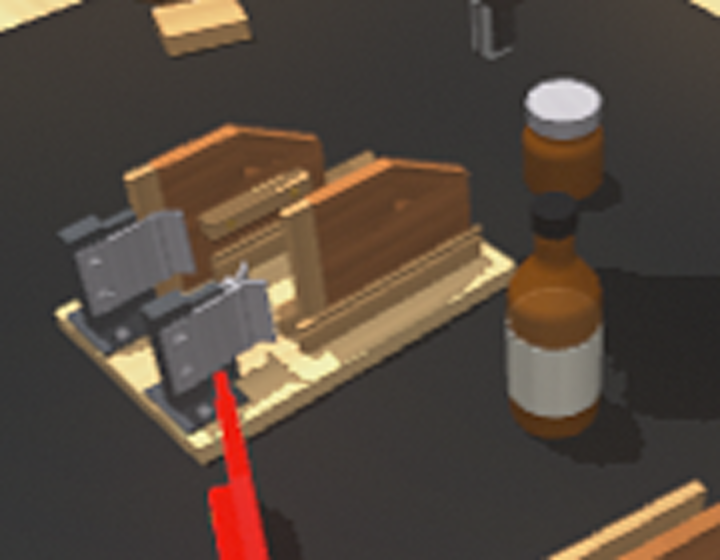

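Call:
apply_moves(
  plan=[
    {"translation": [0,-0.001,0.02],"angular": [0.004,-0.006,0],"hand": 0.0},
    {"translation": [0,0,0.03],"angular": [0,0,0],"hand": 0.0},
    {"translation": [0,0,0.03],"angular": [0,0,0],"hand": 0.0},
    {"translation": [0,0,0.02],"angular": [0,0,0],"hand": 0.0},
    {"translation": [0,0,0.005],"angular": [0,0,0],"hand": 0.0},
    {"translation": [0,0,0],"angular": [0,0,0],"hand": 0.0},
  ],
)

```text
time_s: 31.22
eef_pos: [0.3794, -0.1414, 0.0525]
eef_rot: [-0.0, -0.009, 1.0, -0.0]
wrist_force: [0.2, 0.1, 0.4]
opening: 0.0
```

```bash
python3 - <<'E'
from h import *
st=[.5073,-.1891,.0188]
g=world(st,[[-60,50,0]])[0]; print(g)
go(g[0],g[1],.052,.0188+np.pi)
s=cam("scene"); cv2.imwrite("pics/s25.png",cv2.resize(s["img"][90:230,120:300,::-1],None,fx=4,fy=4,interpolation=cv2.INTER_CUBIC))
w=cam("wrist"); cv2.imwrite("pics/w25.png",w["img"][:,:,::-1])
E
```

```text
[ 0.44637066 -0.14023677  0.        ]
t 31.23 pos [ 0.3794 -0.1414  0.0525] yaw -3.1227 open 0.0 F [0.2 0.1 0.4]
 rotvec [-0.0004 -0.0002  0.0001]  then trans(tool after) [-0.067  -0.0001  0.0005]  trans(tool now) [-0.067  -0.0001  0.0005]
```

View pics/s25.png

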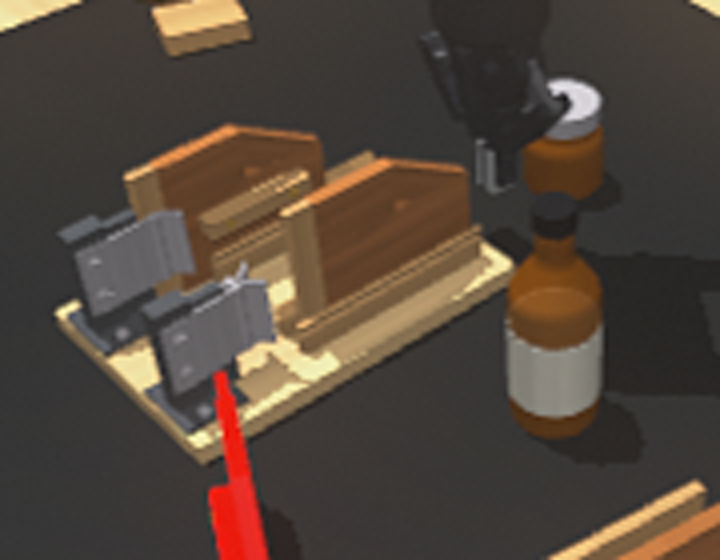

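View pics/w25.png

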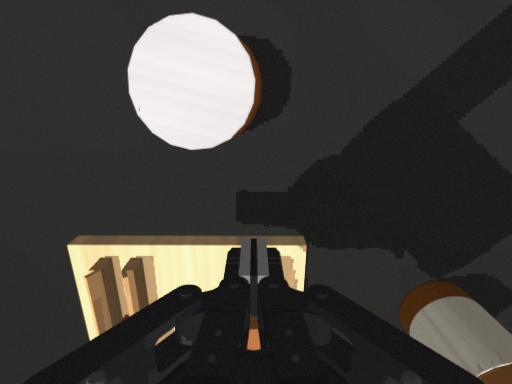

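The fingers are centred behind left_side, with the board's end at (254,335), and clear of the jar. Pushing along.

Call:
apply_moves(
  plan=[
    {"translation": [-0.008,0,0],"angular": [0,0,0],"hand": 0.0},
    {"translation": [-0.006,0,0],"angular": [0,0,0],"hand": 0.0},
    {"translation": [-0.005,0,0],"angular": [0,0,0],"hand": 0.0},
    {"translation": [-0.006,0,0],"angular": [0,0,0],"hand": 0.0},
    {"translation": [-0.006,0,0],"angular": [0,0,0],"hand": 0.0},
    {"translation": [-0.006,0,0],"angular": [0,0,0],"hand": 0.0},
    {"translation": [-0.006,0,0],"angular": [0,0,0],"hand": 0.0},
    {"translation": [-0.004,0,0],"angular": [0,0,0],"hand": 0.0},
    {"translation": [0,0,0],"angular": [0,0,0],"hand": 0.0},
  ],
)

```text
time_s: 32.45
eef_pos: [0.4263, -0.1405, 0.0524]
eef_rot: [0.0, -0.009, 1.0, -0.0]
wrist_force: [0.1, 0.3, 0.1]
opening: -0.002
```

```bash
python3 - <<'E'
from h import *
st=[.5073,-.1891,.0188]
g=world(st,[[-60,50,0]])[0]; print(g)
go(g[0],g[1],.052,.0188+np.pi)
s=cam("scene"); cv2.imwrite("pics/s26.png",cv2.resize(s["img"][90:230,120:300,::-1],None,fx=4,fy=4,interpolation=cv2.INTER_CUBIC))
w=cam("wrist"); cv2.imwrite("pics/w26.png",w["img"][:,:,::-1])
E
```

```text
[ 0.44637066 -0.14023677  0.        ]
t 32.45 pos [ 0.4263 -0.1405  0.0524] yaw -3.1229 open -0.002 F [0.1 0.3 0.1]
 rotvec [-0.0007  0.0004 -0.0001]  then trans(tool after) [-0.02   -0.0001  0.0004]  trans(tool now) [-0.02   -0.0001  0.0004]
```

View pics/s26.png

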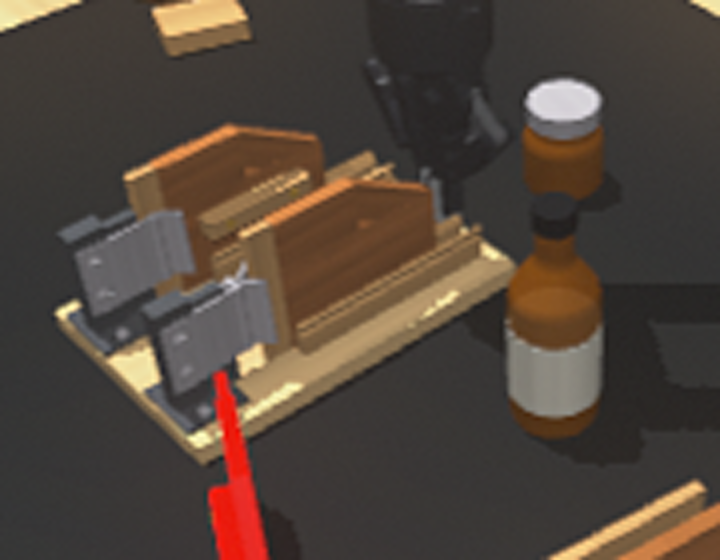

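It slides freely and is upright at the mouth of the clip, with about 20 mm to go.

Call:
apply_moves(
  plan=[
    {"translation": [-0.004,0,0],"angular": [0,0,0],"hand": 0.0},
    {"translation": [-0.004,0,0],"angular": [0,0,0],"hand": 0.0},
    {"translation": [-0.003,0,0],"angular": [0,0,0],"hand": 0.0},
    {"translation": [0,0,0],"angular": [0,0,0],"hand": 0.0},
  ],
)

```text
time_s: 33.05
eef_pos: [0.4349, -0.1398, 0.0522]
eef_rot: [-0.003, -0.01, 1.0, 0.0]
wrist_force: [-11.4, 0.8, 9.0]
opening: -0.006
```

Call:
apply_moves(
  plan=[
    {"translation": [-0.003,0,0],"angular": [0,0,0],"hand": 0.0},
    {"translation": [-0.003,0,0],"angular": [0,0,0],"hand": 0.0},
    {"translation": [0,0,0],"angular": [0,0,0],"hand": 0.0},
  ],
)

```text
time_s: 33.42
eef_pos: [0.4385, -0.1393, 0.052]
eef_rot: [-0.005, -0.01, 1.0, 0.001]
wrist_force: [-21.9, -0.4, 18.9]
opening: -0.001
```

Call:
apply_moves(
  plan=[
    {"translation": [-0.002,0,0],"angular": [0,0,0],"hand": 0.0},
    {"translation": [0,0,0],"angular": [0,0,0],"hand": 0.0},
    {"translation": [0,0,0],"angular": [0,0,0],"hand": 0.0},
  ],
)

```text
time_s: 33.8
eef_pos: [0.4431, -0.1396, 0.0519]
eef_rot: [-0.002, -0.009, 1.0, 0.0]
wrist_force: [-8.6, -0.5, 4.7]
opening: -0.001
```

Call:
apply_moves(
  plan=[
    {"translation": [-0.002,0,0],"angular": [0,0,0],"hand": 0.0},
    {"translation": [0,0,0],"angular": [0,0,0],"hand": 0.0},
    {"translation": [0,0,0],"angular": [0,0,0],"hand": 0.0},
  ],
)

```text
time_s: 34.17
eef_pos: [0.4452, -0.1396, 0.0519]
eef_rot: [-0.002, -0.009, 1.0, 0.0]
wrist_force: [-7.7, -0.5, 4.2]
opening: 0.002
```

Call:
apply_moves(
  plan=[
    {"translation": [-0.002,0,0],"angular": [0,0,0],"hand": 0.0},
    {"translation": [0,0,0],"angular": [0,0,0],"hand": 0.0},
    {"translation": [0,0,0],"angular": [0,0,0],"hand": 0.0},
  ],
)

```text
time_s: 34.55
eef_pos: [0.4465, -0.1394, 0.0519]
eef_rot: [-0.003, -0.01, 1.0, 0.0]
wrist_force: [-11.5, 0.3, 7.1]
opening: -0.002
```

Call:
apply_moves(
  plan=[
    {"translation": [-0.0015,0,0],"angular": [0,0,0],"hand": 0.0},
    {"translation": [0,0,0],"angular": [0,0,0],"hand": 0.0},
    {"translation": [0,0,0],"angular": [0,0,0],"hand": 0.0},
  ],
)

```text
time_s: 34.92
eef_pos: [0.4465, -0.1394, 0.0519]
eef_rot: [-0.005, -0.01, 1.0, 0.001]
wrist_force: [-18.4, -2.0, 12.8]
opening: -0.002
```

Call:
apply_moves(
  plan=[
    {"translation": [-0.0015,0,0],"angular": [0,0,0],"hand": 0.0},
    {"translation": [0,0,0],"angular": [0,0,0],"hand": 0.0},
  ],
)

```text
time_s: 35.17
eef_pos: [0.4465, -0.1393, 0.0519]
eef_rot: [-0.006, -0.01, 1.0, 0.001]
wrist_force: [-26.7, -2.9, 19.1]
opening: 0.0
```

Call:
apply_moves(
  plan=[
    {"translation": [0.004,0,0],"angular": [0,0,0],"hand": 0.0},
    {"translation": [0.012,0,0],"angular": [0,0,0],"hand": 0.0},
    {"translation": [0.008,0,-0.01],"angular": [0,0,0],"hand": 0.0},
    {"translation": [0,0,-0.05],"angular": [0,0,0],"hand": 0.0},
    {"translation": [0,0,-0.06],"angular": [0,0,0],"hand": 0.0},
    {"translation": [0,0,-0.06],"angular": [0,0,0],"hand": 0.0},
    {"translation": [0,0,0],"angular": [0,0,0],"hand": 0.0},
  ],
)

```text
time_s: 36.05
eef_pos: [0.4308, -0.1421, 0.2387]
eef_rot: [0.005, -0.009, 1.0, -0.004]
wrist_force: [-0.3, -1.1, -0.6]
opening: 0.001
```

```bash
python3 - <<'E'
from h import *
go(.4,.05,.3,.0188+np.pi)
s=cam("scene"); cv2.imwrite("pics/s30.png",cv2.resize(s["img"][90:230,120:300,::-1],None,fx=4,fy=4,interpolation=cv2.INTER_CUBIC))
w=cam("wrist"); cv2.imwrite("pics/w30.png",w["img"][:,:,::-1])
t=cam("top"); cv2.imwrite("pics/t30.png",t["img"][:,:,::-1])
E
```

```text
t 36.05 pos [ 0.4308 -0.1421  0.2387] yaw -3.1228 open 0.001 F [-0.3 -1.1 -0.6]
 rotvec [-0.0075  0.0103 -0.0001]  then trans(tool after) [ 0.0271  0.1927 -0.0613]  trans(tool now) [ 0.0265  0.1922 -0.063 ]
```

View pics/s30.png

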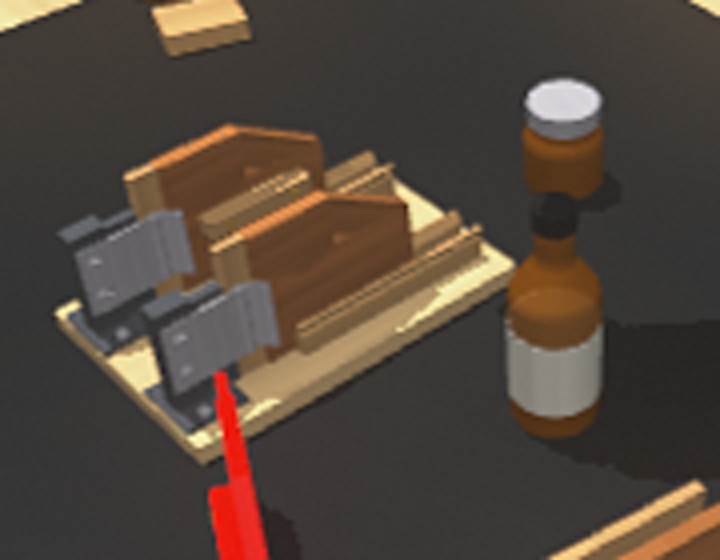

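View pics/t30.png

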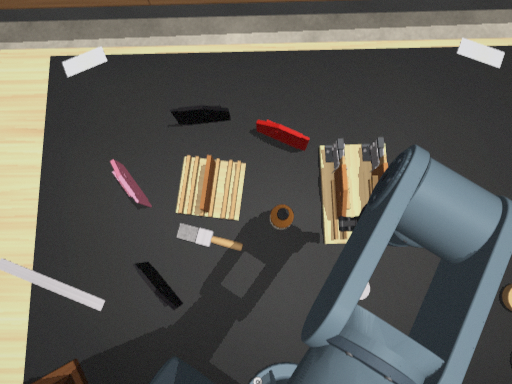

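Both sides look seated. I'll move the arm aside and check the height, pitch and position of both boards.

Call:
apply_moves(
  plan=[
    {"translation": [0,0.02,-0.03],"angular": [0,0,0],"hand": 0.0},
    {"translation": [0,0.05,-0.02],"angular": [0,0,0],"hand": 0.0},
    {"translation": [0,0.06,-0.02],"angular": [0,0,0],"hand": 0.0},
    {"translation": [0,0.06,0],"angular": [0,0,0],"hand": 0.0},
    {"translation": [0,0.06,0],"angular": [0,0,0],"hand": 0.0},
    {"translation": [0,0.06,0],"angular": [0,0,0],"hand": 0.0},
    {"translation": [0,0,0],"angular": [0,0,0],"hand": 0.0},
  ],
)

```text
time_s: 37.08
eef_pos: [0.4202, 0.1726, 0.2999]
eef_rot: [-0.002, -0.013, 1.0, -0.0]
wrist_force: [0.4, -1.1, 0.2]
opening: 0.002
```

```bash
python3 - <<'E'
from h import *
np.set_printoptions(precision=1,suppress=True)
S=cam("scene");T=cam("top")
cv2.imwrite("pics/s31.png",cv2.resize(S["img"][105:205,130:230,::-1],None,fx=6,fy=6,interpolation=cv2.INTER_CUBIC))
cv2.imwrite("pics/t31.png",cv2.resize(T["img"][125:255,310:410,::-1],None,fx=4.6,fy=4.6,interpolation=cv2.INTER_CUBIC))
cv2.imwrite("pics/t31f.png",T["img"][:,:,::-1]); cv2.imwrite("pics/s31f.png",S["img"][:,:,::-1])
for y in (48,-48):
    st=[.5073,-.1891,.0188]; st2=[.5073,-.1871,.0188]
    B=[[11,y,115],[71,y,115],[91,y,115],[-49,y,80],[-49,y,39]]
    print(y,"scene",((proj(S,world(st2,B))-[130,105])*6).tolist(),"top",((proj(T,world(st2,B))-[310,125])*4.6).tolist())
E
```

```text
48 scene [[425.8104678941623, 197.80913605550995], [301.93676319259697, 260.81162851568433], [258.7094118990401, 282.79717323243335], [547.7524834129504, 206.61130024290804], [554.5158415947263, 281.43704468567944]] top [[156.92267523645538, 295.4856676642931], [149.34345508026598, 178.104257612749], [146.85349173417058, 139.54152918973466], [149.8878269605963, 421.19393837623943], [134.0117954739992, 427.3384930115671]]
-48 scene [[291.28406321447324, 99.43373577446732], [169.95713938234042, 155.66894606607235], [127.72624705044257, 175.24302769672704], [414.42884968697786, 113.24507355426988], [424.7241069932286, 187.04736952053548]] top [[350.49785312562483, 289.6105576777173], [340.79389737396906, 172.01522400279669], [337.60601530803655, 133.38354998721104], [337.7320943500491, 415.784238865444], [313.3728786069159, 422.18571483923824]]
```

View pics/s31.png

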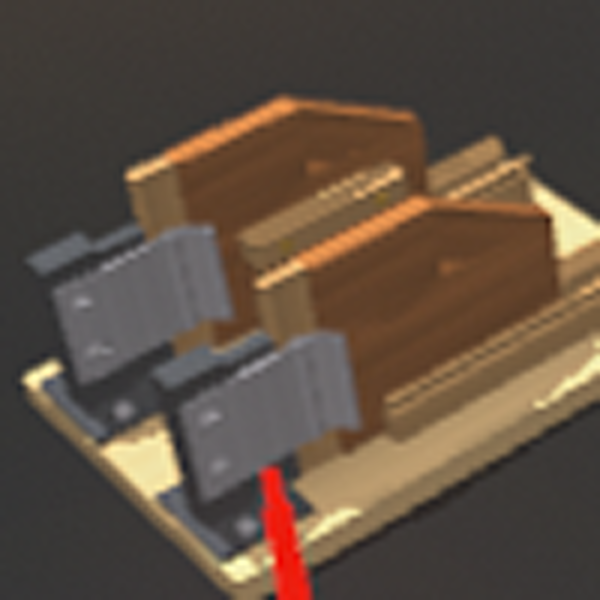

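View pics/t31.png

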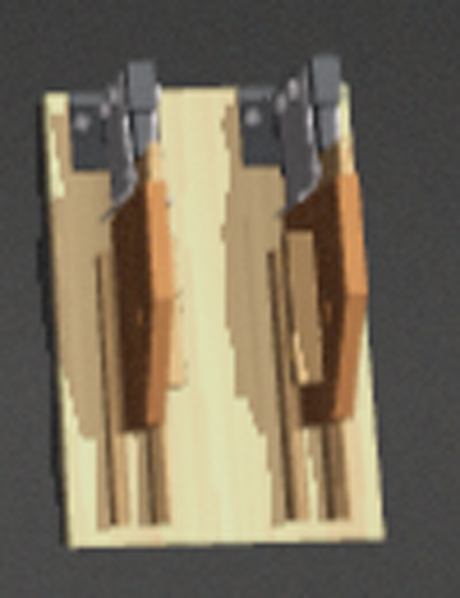

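View pics/t31f.png

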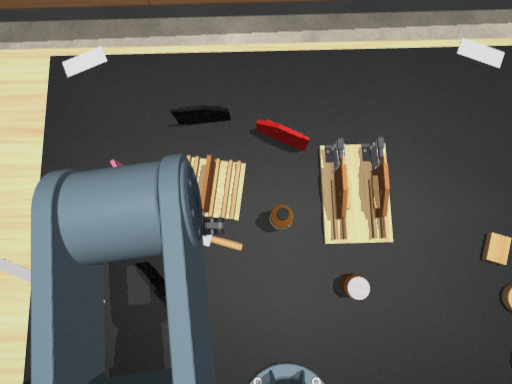

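```bash
python3 - <<'E'
from bench import ctrl
print(ctrl.hand_in()); print(ctrl.get_obs()["time_s"])
E
```

```text
the job is handed in; nothing more can be done
None
the job is handed in; nothing more can be done
```

Both shelf sides are in the staining stand with their tongues pressed home in the clips, and I handed the job in at about 37 s of the 72 s allowed. No verdict was reported.

**What I did**
- **right_side:** it already faced the right way, so I took it from the rack's right groove and stood it in the right rail. My first push, still gripping the top edge, tipped it nose-down (24 N along the rail, 39 N upward on the wrist). I let go, it settled flat, and I pushed it home low on its back end.
- **left_side:** I turned it end for end in the air, stood it in the left rail, let go, and pushed it home the same way.

**Last checks**
- **Home:** both pushes stopped within about 0.1 mm of the predicted home position, while the push force rose to about 25–27 N.
- **Flat and upright:** in the final scene and top pictures the top edges of both sides lie within about 1.5 px of where fully seated, upright sides should be. The cleats face inward.
- **Left alone:** the plain board is still in the rack. The bottle and jar sit at their starting pixels, as does the visible handle end of the brush. The arm hid the brush's bristle end in the last top picture, but it had not moved in the one before. The arm was touching nothing.

**One disagreement:** the wrist camera put the stand about 2–4 mm further left (+y) than my fit from the other two cameras. I lined up on the grooves as seen in the wrist view instead.

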